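# Nest the glaze pans with their handles fanned

## Task

Take the lid off the medium saucepan by its knob and set it knob up in the black lid dish; then nest the medium pan fully down in the large pan, and after that the small pan fully down in the medium one, setting each down without dropping it. Fan the handles like a hand of cards: each turned about 45 degrees from the handle below, both turns the same way round, towards the low pastry ring rather than the tall shaker if that is in the way. Leave the large pan where it stands, and leave everything else on the bench alone.

Things in the scene. Friction and masses are not known exactly. Their poses are not given: they have to be found in the camera images.
- large_mid (a point): large pan: round steel saucepan, 140 outer diameter, 60 tall, walls 3 thick, floor 4 thick, open top, 380 g give or take a third. This point is on its axis, half-way up (30 above its underside). z up; the handle points along -x of this frame
- large_grip (a point): point on the large pan's handle, 105 out from the pan's axis, at the middle of the bar's height (70 above the pan's underside). The handle is a level steel bar 14 wide and 14 high, reaching from 86 to 180 out from the axis, joined to the rim by a sloping neck; same axes as the pan (outward is -x)
- medium_mid (a point): medium pan: round steel saucepan, 112 outer diameter, 66 tall, walls 3 thick, floor 4 thick, open top, at the start closed by the lid, 280 g give or take a third. This point is on its axis, half-way up (33 above its underside). z up; the handle points along -x of this frame
- medium_grip (a point): point on the medium pan's handle, 105 out from the pan's axis, at the middle of the bar's height (76 above the pan's underside). The handle is a level steel bar 14 wide and 14 high, reaching from 72 to 166 out from the axis, joined to the rim by a sloping neck; same axes as the pan (outward is -x)
- small_mid (a point): small pan: round steel saucepan, 86 outer diameter, 72 tall, walls 3 thick, floor 4 thick, open top, 200 g give or take a third. This point is on its axis, half-way up (36 above its underside). z up; the handle points along -x of this frame
- small_grip (a point): point on the small pan's handle, 105 out from the pan's axis, at the middle of the bar's height (82 above the pan's underside). The handle is a level steel bar 14 wide and 14 high, reaching from 59 to 153 out from the axis, joined to the rim by a sloping neck; same axes as the pan (outward is -x)
- lid_knob (a point): loose steel lid, 111 diameter, 34 tall over all: a 5 deep plug of 102 diameter below, a 3 thick plate, and on top a black round knob 24 diameter and 22 tall. This point is the centre of the knob, 23 above the lid's underside; z up. It weighs about 120 g
- dish_floor (a point): fixed shallow black round lid dish, about 128 inside and 136 outside diameter, 16 tall. This point is the centre of its inner floor, 4 above the bench
- large: the large pan as a body; origin at the centre of its underside
- medium: the medium pan as a body; origin at the centre of its underside
- small: the small pan as a body; origin at the centre of its underside
- lid: the lid as a body; origin at the centre of its underside
- shaker: tall steel shaker, 50 dia x 132 tall, stands upright beside the large pan, opposite side of its handle line from the cutter; which side varies (a bystander: leave it); origin at the centre of its underside
- cutter: thin steel pastry ring, 54 outer dia x 30 tall, standing flat beside the large pan on the side away from the shaker (a bystander); origin at the centre of its underside
- jar: small glass jar with steel top, 48 dia x 66 tall, beside the small pan's handle (a bystander); origin at the centre of its underside
- ramekin: small white ceramic cup, 60 dia x 38 tall, beside the medium pan's handle (a bystander); origin at the centre of its underside
- spoon: wooden spoon 240 long, under 25 high, lying on the bench near the robot (a bystander); origin under it, near its middle
Things that resemble listed ones, but are neither listed nor needed, are in the scene too. Leave any blue look-alike of the medium alone.

How it is judged:
On the way, in this order (a step that is already met when the one before it is completed fails the run):
1. the lid lies in the dish, knob up (horizontal distance between lid_knob and dish_floor below 0.014 m and z of lid_knob in the frame of dish_floor below 0.027 m and angle between lid_knob's own z axis and vertical below 0.08 rad), for 0.2 s.
2. the medium pan sits fully down in the large pan (horizontal distance between medium_mid and large_mid below 0.016 m and z of medium_mid in the frame of large_mid between 0.003 and 0.0095 m and angle between medium_mid's own z axis and vertical below 0.06 rad), for 0.2 s.
At the end, for the whole second after the job is handed in: Lid flat in the dish, knob up (within 14 mm). Medium pan down in the large, small down in the medium (axes within 16 mm, tilt under 0.06). Handle points 105 mm out: neighbours 42 to 128 mm apart, large to small over 85 mm. Large pan upright, within 40 mm of its start. All at rest (all of step 1 and all of step 2 and horizontal distance between small_mid and medium_mid below 0.016 m and z of small_mid in the frame of medium_mid between 0.003 and 0.0095 m and angle between small_mid's own z axis and vertical below 0.06 rad and horizontal distance between medium_grip and large_grip between 0.042 and 0.128 m and horizontal distance between small_grip and medium_grip between 0.042 and 0.128 m and horizontal distance between small_grip and large_grip above 0.085 m and angle between large_mid's own z axis and vertical below 0.05 rad and distance of large from where it was at the start of the episode below 0.04 m and linear speed of each of large, medium, small, lid below 0.02 m/s); the robot touches nothing.
It fails at once if a bystander is shifted by more than 30 mm (distance of any of shaker, cutter, jar, ramekin, spoon from where it was at the start of the episode above 0.03 m).
It fails at once if the large pan is shifted by more than 40 mm (distance of large from where it was at the start of the episode above 0.04 m).
It fails at once if the medium pan is dropped (moves faster than 0.6 m/s while not held) (contact force between the fingers and medium below 0.3 N and linear speed of medium above 0.6 m/s).
It fails at once if the small pan is dropped (moves faster than 0.6 m/s while not held) (contact force between the fingers and small below 0.3 N and linear speed of small above 0.6 m/s).
It fails at once if the lid is dropped (moves faster than 0.6 m/s while not held) (contact force between the fingers and lid below 0.3 N and linear speed of lid above 0.6 m/s).
It also fails if it takes over 72 s, if anything falls off the work surface, if the arm or the gripper's body presses on something with over 40 N, if the wrist force passes 120 N, or if a joint passes its speed limit or range.

## Robot

A 7-joint arm with a two-finger parallel gripper is mounted at the origin on the work surface. World frame = base frame: x ahead of the robot, y to its left, z up, the work surface at z = 0. Lengths are in m, angles in rad, forces in N, time in s.
With the tool pointing down it reaches from about 0.425 to 0.925 m from the base axis. Payload 6.8 kg.
Tool frame: the origin (TCP) lies at the very end of the fingers, on their centre line; the grasp point (between the pads) lies 19 mm behind it; z points along the fingers, y is the line along which they close (so a half turn about z gives the same grasp; the last joint's range is limited). The gripper opens to 85 mm and grips with 20 to 120 N. Pads are 22 mm wide; open, the fingers measure 114 mm over their backs; the gripper's body (76 mm by 85 mm) begins 54 mm behind the grasp point. The pads swing forward as they close: fully open they stand 13 mm farther back than shut.
Start: joints at [1.24, 0.477, 0.022, 1.555, -0.011, 1.109, -0.083], TCP at [0.149, -0.658, 0.21] pointing down, gripper open.
Joint ranges: [-2.96, 2.96], [-0.34, 2.1], [-1.41, 1.46], [0.24, 2.44], [-1.37, 4.51], [0.17, 1.92], [-2.96, 2.96]. Speed limits (rad/s): [2.39, 2.39, 3.14, 3.14, 3.14, 3.14, 3.14].

## Interface

Orientations are given as a unit quaternion [w, x, y, z].
In Python, from station import get_obs, read_camera, hand_in gives the robot as it stands.
- The arm moves only by the tool arm_command, never from a script. Its argument "commands" is one flat list of numbers, 7 for each row, row after row: the shift along the tool's x, y, z in m, then the turn, a rotation vector about the tool's x, y, z in degrees, then the opening, from 0 (shut) to 1 (fully open). In form: [tx, ty, tz, rx, ry, rz, fingers, tx, ty, tz, rx, ry, rz, fingers, ...]. A call has 1 to 8 rows; each row is the pose to reach, as a shift and turn from the pose commanded when the call began, along the tool's axes at that moment; what a row does not reach only later rows make up. A row lasts 1/10 s, in which the tool goes at most 50 mm and 8.59 degrees, less where a joint would pass 70% of its speed; a pose out of reach is approached as far as the arm can. A call with a gripper value outside its range is refused whole. The fingers move at their own pace and stop on an object; "force" is the grip in N (left out, the last holds). Time passes only in rows, so rows that repeat a pose let the fingers close. It gives the time, the measured TCP pose, the force, the opening and the grip force at its end, in the units of the state.
- get_obs(): the state, without advancing time (a new reading comes with each control period).
- read_camera(name): name is "side" or "top"; returns a dict with "img" (480x640x3 uint8, red, green, blue), "camera_matrix" (3x3 intrinsics, pixels), "pose" (4x4, takes a point from camera to world coordinates). Camera axes: x right, y down, z forward; pixel columns grow to the right and rows downward; lengths in m; the calibration is good to about 2 mm. A picture is of the moment at which its call begins. There is no depth.
- hand_in(): hands the job in; it is judged then, once.
The state is a dict: "t": time; "q": joint angles; "joint_vel": joint speeds; "joint_torque": joint torques, N m; "eef_pos": TCP position; "tool_rot": TCP orientation; "contact_force": force on the tool from outside, world axes, zero at the start; "torque": the same for the moment, N m; "gripper_width": opening from 0.0 (shut) to 1.0 (fully open); "grasp_force": force on a finger pad.
Only numpy, scipy, OpenCV 4.12 (cv2) and the standard library are available. Lean on these libraries where they do the work, as an engineer would, in place of code of your own. Each camera call takes 0.05 s, during which the arm holds its last target. There are 200 camera calls.

## Working session

There is one attempt and no reset: what is moved stays moved. The work goes in short steps, Python scripts to look and compute and a tool call to move; the robot and the scene stay as the last step left them, time stands still between calls to the robot, and variables do not carry over. Pictures are saved under pics/ and viewed, at most 10 in all, crops included, and the job is handed in when it is done.

Besides the shell and the picture viewer there is one more tool, called after "Request:" by a JSON object that holds its "api" and its "payload". arm_command: Moves the arm, as the interface text tells. Its arguments: {"type":"object","properties":{"commands":{"type":"array","items":{"type":"number"}},"force":{"type":"number"}},"required":["commands"]}

```bash
mkdir -p pics; ls; python3 - <<'E'
from station import *
import cv2,numpy as np
o=get_obs();print({k:np.round(v,3).tolist() for k,v in o.items()})
for n in("top","side"):
    c=read_camera(n);print(n,c["camera_matrix"].tolist(),np.round(c["pose"],4).tolist())
    cv2.imwrite(f"pics/{n}0.png",c["img"][:,:,::-1]); np.savez(f"{n}0.npz",**c)
E
```

```text
pics
{'t': 0.0, 'q': [1.24, 0.478, 0.022, 1.556, -0.012, 1.109, -0.083], 'joint_vel': [0.001, -0.0, 0.001, 0.0, -0.001, 0.0, -0.001], 'joint_torque': [0.0, -59.645, 1.608, -28.119, 0.012, 0.009, 0.0], 'eef_pos': [0.149, -0.658, 0.209], 'tool_rot': [-0.001, 0.994, 0.111, -0.0], 'contact_force': [0.426, -0.881, 0.642], 'torque': [0.042, 0.02, -0.007], 'grasp_force': 0.0, 'gripper_width': 1.003}
top [[502.60387588595063, 0.0, 324.04581018242015], [0.0, 502.60387588595063, 240.03493859812002], [0.0, 0.0, 1.0]] [[-0.0538, -0.9704, 0.2356, 0.197], [-0.9985, 0.0534, -0.0081, -0.0618], [-0.0047, -0.2356, -0.9718, 1.1799], [0.0, 0.0, 0.0, 1.0]]
side [[625.0917294122062, 0.0, 325.11792829562916], [0.0, 625.0917294122062, 245.10336122266813], [0.0, 0.0, 1.0]] [[-0.9894, -0.1022, 0.1031, 0.2856], [-0.1451, 0.6654, -0.7322, 1.1532], [0.0063, -0.7394, -0.6732, 1.2107], [0.0, 0.0, 0.0, 1.0]]
```

View pics/top0.png

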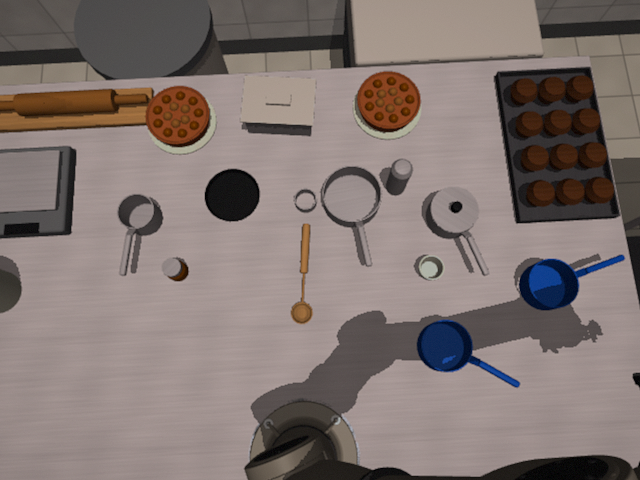

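View pics/side0.png

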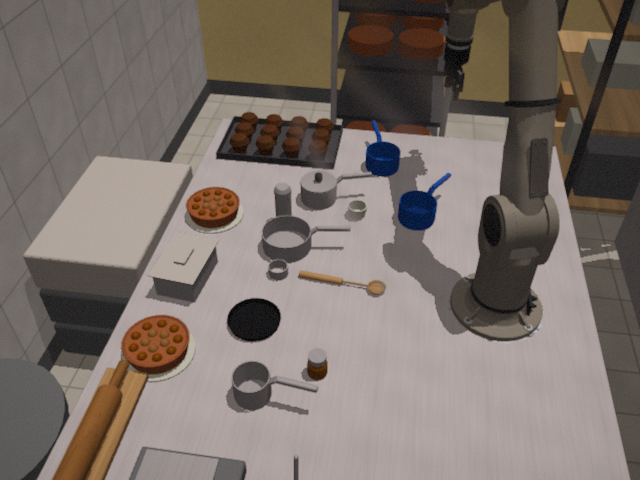

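Top view: the large pan is at (350,195), with its handle to (368,262), the ring at (305,200) and the shaker at (400,175). The medium pan's knob is at (456,207) and its handle tip at (485,272). The small pan is at (137,213) with its tip at (124,272), and the dish is at (232,195). The side view agrees. The two blue pans are decoys. Next I'll build masks.

```bash
cat > h.py <<'E'
import numpy as np,cv2
def load(n): return dict(np.load(n))
def ray(c,p):
    d=np.linalg.inv(c["camera_matrix"])@np.array([p[0],p[1],1.]);return c["pose"][:3,3],c["pose"][:3,:3]@d
def plane(c,p,z):
    o,d=ray(c,p);return (o+d*(z-o[2])/d[2])
def tri(c1,p1,c2,p2):
    o1,d1=ray(c1,p1);o2,d2=ray(c2,p2);A=np.c_[d1,-d2];s=np.linalg.lstsq(A,o2-o1,rcond=None)[0]
    a=o1+s[0]*d1;b=o2+s[1]*d2;return (a+b)/2,np.linalg.norm(a-b)
def proj(c,P):
    T=np.linalg.inv(c["pose"]);q=c["camera_matrix"]@(T[:3,:3]@P+T[:3,3]);return q[:2]/q[2]
def chroma(img):  # bench is pinkish, steel is neutral
    a=img.astype(int);return a[...,0]-a[...,2]
E
python3 - <<'E'
from h import *
t,s=load("top0.npz"),load("side0.npz")
for n,c,ws in(("top",t,[(100,180),(310,150),(415,170)]),("side",s,[(220,345),(250,200),(290,155)])):
    rows=[]
    for x,y in ws:
        w=(slice(y,y+110),slice(x,x+106))
        im=c["img"][w];d=np.clip(chroma(im)*10,0,255).astype(np.uint8)
        rows.append(np.vstack([cv2.resize(im[:,:,::-1],None,fx=2.5,fy=2.5,interpolation=2),cv2.resize(cv2.merge([d]*3),None,fx=2.5,fy=2.5,interpolation=0)]))
    cv2.imwrite(f"pics/z_{n}.png",np.hstack(rows))
E
```

```text
(no output)
```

View pics/z_top.png

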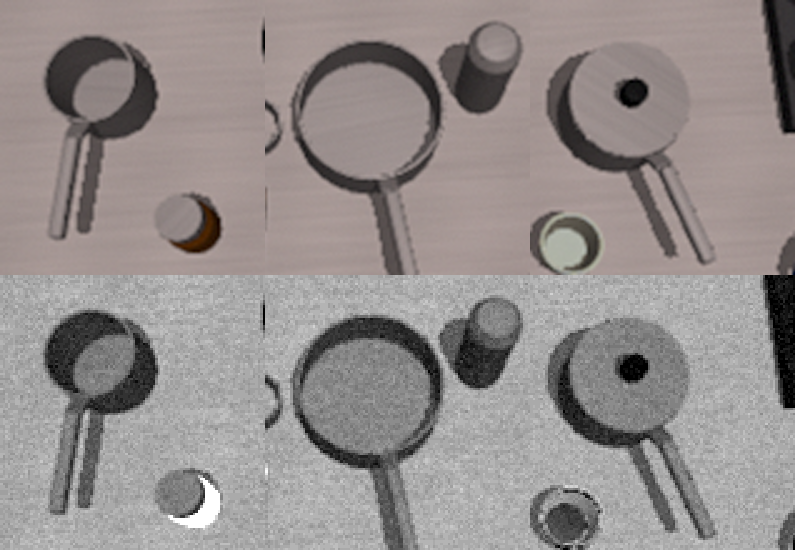

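View pics/z_side.png

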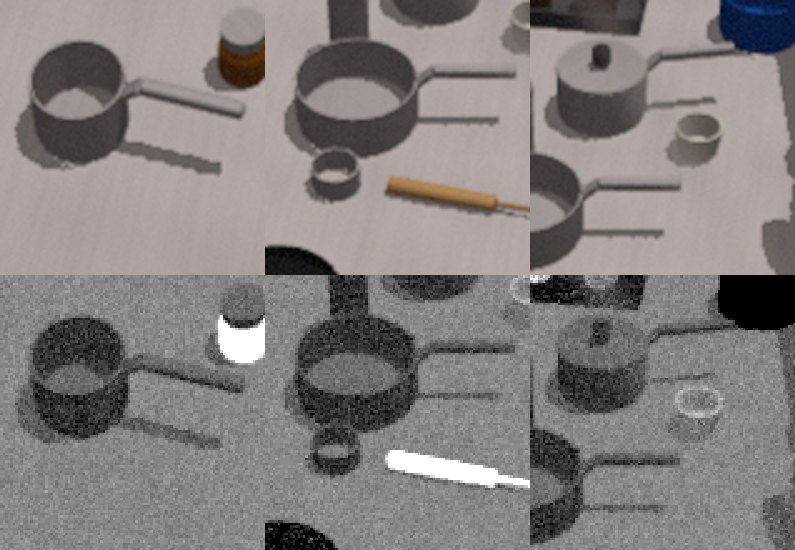

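Zoomed top view: the handle tips are near (123,275) for the small pan, (368,264) for the large and (487,275) for the medium. Zoomed side view: (317,388), (350,229) and (372,174). Shadows share the bench's hue, so I'll mask by hue ratio and triangulate.

```bash
cat > m.py <<'E'
from h import *
def steel(c,th=0.035):
    a=cv2.GaussianBlur(c["img"].astype(np.float32),(3,3),0.8)
    return ((a[...,0]-a[...,2])/(a[...,0]+5)<th).astype(np.uint8)
def handle(c,p0,p1,w=7,th=0.035):
    "axis line and far end of the steel strip lying near pixels p0 (root) .. p1 (tip)"
    p0,p1=np.array(p0,float),np.array(p1,float);u=(p1-p0)/np.linalg.norm(p1-p0);n=np.array([-u[1],u[0]])
    ys,xs=np.nonzero(steel(c,th));q=np.c_[xs,ys]-p0;a=q@u;b=q@n;L=np.linalg.norm(p1-p0)
    k=(a>0)&(a<L+8)&(abs(b)<w);pts=np.c_[xs,ys][k]
    m=(a[k]<L-1);vx,vy,x,y=cv2.fitLine(pts[m].astype(np.float32),cv2.DIST_HUBER,0,.01,.01).ravel()
    d=np.array([vx,vy]);d*=np.sign(d@u);s=np.sort((pts-[x,y])@d)
    return np.array([x,y]),d,np.array([x,y])+d*(np.percentile(s,98.5)+.3),len(pts)/L
E
python3 - <<'E'
from m import *
t,s=load("top0.npz"),load("side0.npz")
for c,ps in((t,[(500,380),(137,213),(350,195),(128,250),(363,240),(475,250)]),(s,[(420,320),(270,225),(290,227),(330,227),(300,383)])):
    a=cv2.GaussianBlur(c["img"].astype(np.float32),(3,3),.8);r=(a[...,0]-a[...,2])/(a[...,0]+5)
    print([(p,round(float(r[p[1],p[0]]),3)) for p in ps])
H={"large":((359,222),(368,263),(305,229.5),(350,229),.077,180),"medium":((468,236),(486.5,274.5),(342,179),(371,174),.083,166),"small":((130,231),(123,275),(278,380),(317,388),.089,153)}
for n,(a,b,e,f,z,L) in H.items():
    _,d,tp,w=handle(t,a,b);_,d2,sp,w2=handle(s,e,f)
    P,err=tri(t,tp,s,sp);A=plane(t,tp,z);B=plane(t,tp-d*25,z);D=(A-B)[:2];D/=np.linalg.norm(D)
    C=plane(s,sp,z-.003);E=plane(s,sp-d2*20,z-.003);D2=(C-E)[:2];D2/=np.linalg.norm(D2)
    print(n,tp.round(1),sp.round(1),round(w,1),round(w2,1),"tri",P.round(4),round(err,4),"top",A.round(4),"side",C.round(4),"dirs",np.degrees(np.arctan2(D[1],D[0])).round(1),np.degrees(np.arctan2(D2[1],D2[0])).round(1),"axis",(A[:2]-D*L/1000).round(4))
# knob, dish
def blob(c,x,y,r,v=45):
    m=(c["img"].max(2)<v).astype(np.uint8);w=np.zeros_like(m);w[y-r:y+r,x-r:x+r]=1;n,l,st,ce=cv2.connectedComponentsWithStats(m*w)
    i=1+np.argmax(st[1:,4]);return ce[i],st[i]
k1,a1=blob(t,456,207,14);k2,a2=blob(s,319,179,9);print("knob",k1,a1,k2,a2,tri(t,k1,s,k2),plane(t,k1,.092))
d1,b1=blob(t,232,195,40);d2,b2=blob(s,254,320,40);print("dish",d1,b1,d2,b2,tri(t,d1,s,d2),plane(t,d1,.012))
E
```

```text
[((500, 380), 0.097), ((137, 213), 0.085), ((350, 195), 0.083), ((128, 250), 0.086), ((363, 240), 0.084), ((475, 250), 0.081)]
[((420, 320), 0.08), ((270, 225), 0.076), ((290, 227), 0.067), ((330, 227), 0.064), ((300, 383), 0.065)]Traceback (most recent call last):
  File "<stdin>", line 8, in <module>
  File "m.py", line 10, in handle
    m=(a[k]<L-1);vx,vy,x,y=cv2.fitLine(pts[m].astype(np.float32),cv2.DIST_HUBER,0,.01,.01).ravel()
                           ~~~~~~~~~~~^^^^^^^^^^^^^^^^^^^^^^^^^^^^^^^^^^^^^^^^^^^^^^^^^^^^
cv2.error: OpenCV(4.12.0) /io/opencv/modules/imgproc/src/linefit.cpp:50: error: (-215:Assertion failed) count > 0 in function 'fitLine2D_wods'
```

```bash
python3 - <<'E'
from m import *
t,s=load("top0.npz"),load("side0.npz")
def prof(c,p0,p1,f):
    p0,p1=np.array(p0,float),np.array(p1,float);u=(p1-p0);u/=np.linalg.norm(u);n=np.array([-u[1],u[0]])
    g=c["img"].mean(2).astype(np.float32);ce=p0+(p1-p0)*f
    X=np.array([[ce+n*j+u*i for j in range(-11,12)] for i in np.arange(-4,5)],np.float32)
    return cv2.remap(g,X[...,0],X[...,1],1).mean(0).round().astype(int).tolist()
for n,c,a,b in(("L",t,(359,222),(368,263)),("M",t,(468,236),(486.5,274.5)),("S",t,(130,231),(123,275)),("Ls",s,(305,229.5),(350,229)),("Ms",s,(342,179),(371,174)),("Ss",s,(278,380),(317,388))):
    print(n,prof(c,a,b,.3),prof(c,a,b,.8))
E
```

```text
L [152, 152, 152, 152, 152, 152, 153, 142, 125, 130, 141, 144, 138, 109, 77, 75, 82, 82, 79, 107, 145, 155, 154] [155, 155, 154, 154, 154, 154, 155, 142, 127, 139, 149, 149, 140, 107, 75, 77, 82, 81, 80, 95, 135, 154, 154]
M [155, 155, 154, 154, 154, 154, 154, 144, 132, 138, 147, 148, 126, 81, 78, 132, 154, 153, 153, 154, 133, 93, 80] [156, 156, 157, 156, 157, 157, 158, 148, 133, 139, 148, 154, 137, 94, 74, 129, 158, 157, 156, 156, 151, 132, 117]
S [81, 81, 82, 82, 80, 112, 149, 150, 108, 74, 103, 134, 145, 140, 130, 132, 147, 154, 153, 153, 153, 153, 153] [80, 80, 81, 81, 82, 119, 151, 153, 117, 68, 92, 129, 143, 141, 134, 127, 140, 153, 152, 152, 151, 151, 151]
Ls [168, 169, 169, 169, 170, 170, 168, 160, 146, 132, 106, 83, 95, 134, 160, 167, 169, 168, 168, 168, 167, 167, 167] [161, 164, 165, 165, 165, 165, 165, 162, 155, 150, 126, 85, 76, 131, 169, 169, 170, 170, 170, 170, 171, 171, 171]
Ms [167, 166, 166, 166, 166, 165, 162, 156, 148, 124, 84, 79, 125, 161, 168, 168, 169, 169, 169, 169, 169, 169, 170] [91, 86, 85, 83, 84, 88, 94, 106, 130, 145, 130, 92, 76, 117, 157, 167, 168, 168, 169, 169, 170, 170, 170]
Ss [169, 168, 168, 168, 168, 168, 165, 156, 149, 154, 154, 143, 114, 77, 83, 133, 162, 165, 165, 166, 166, 165, 166] [39, 47, 60, 80, 98, 120, 151, 163, 155, 152, 156, 154, 136, 103, 72, 98, 147, 167, 167, 167, 167, 166, 166]
```

```bash
python3 - <<'E'
from m import *
t,s=load("top0.npz"),load("side0.npz")
H={"large":((360,221.8),(369,263.5),(350.4,227.5),.077,180),"medium":((468.9,235.6),(487.2,274.1),(372,172.5),.083,166),"small":((128,230.7),(121.5,274.7),(317.3,386),.089,153)}
for n,(a,b,f,z,L) in H.items():
    P,err=tri(t,b,s,f);A=plane(t,b,z);B=plane(t,a,z);D=(A-B)[:2];D/=np.linalg.norm(D);C=plane(s,f,z)
    print(n,"tri",P.round(4),round(err,4),"top",A.round(4),"side",C.round(4),"dir",np.degrees(np.arctan2(D[1],D[0])).round(1),"axis",(A[:2]-D*L/1000).round(4))
def blob(c,x,y,r,v=45):
    m=(c["img"].max(2)<v).astype(np.uint8);w=np.zeros_like(m);w[y-r:y+r,x-r:x+r]=1;n,l,st,ce=cv2.connectedComponentsWithStats(m*w)
    i=1+np.argmax(st[1:,4]);return ce[i],st[i]
k1,a1=blob(t,456,207,14);k2,a2=blob(s,319,178,9,60);print("knob",k1,a1,k2,a2,tri(t,k1,s,k2),plane(t,k1,.089))
d1,b1=blob(t,232,195,40);d2,b2=blob(s,254,320,40);print("dish",d1,b1,d2,b2,tri(t,d1,s,d2),plane(t,d1,.012))
# outer pan edges at rim height: horizontal/vertical grey profiles
g=cv2.GaussianBlur(t["img"],(3,3),.8).mean(2)
for n,y,x0,x1 in(("L",195,312,388),("M",200,425,485),("S",205,112,160)):
    print(n,y,x0,g[y,x0:x1].round().astype(int).tolist())
for n,x,y0,y1 in(("L",345,155,230),("M",452,180,245),("S",135,190,240)):
    print(n,x,y0,g[y0:y1,x].round().astype(int).tolist())
E
```

```text
large tri [ 0.4033 -0.1684  0.0726] 0.0051 top [ 0.405  -0.1682  0.077 ] side [ 0.4003 -0.1625  0.077 ] dir -172.3 axis [ 0.5834 -0.144 ]
medium tri [ 0.3652 -0.4267  0.0808] 0.0021 top [ 0.3659 -0.4261  0.083 ] side [ 0.3639 -0.4233  0.083 ] dir -161.7 axis [ 0.5235 -0.3739]
small tri [0.4083 0.3784 0.0893] 0.0015 top [0.4075 0.3785 0.089 ] side [0.409  0.3781 0.089 ] dir 174.0 axis [0.5597 0.3625]
knob [455.87234043 206.64893617] [451 202  11  11  94] [317.38461538 177.46153846] [315 173   6   9  39] (array([ 0.52604785, -0.37615704,  0.0798392 ]), np.float64(0.0009893189792208274)) [ 0.52279764 -0.37345893  0.089     ]
dish [231.84212921 194.78298453] [ 205  169   54   52 2198] [253.63919308 319.24899135] [ 228  299   52   42 1735] (array([0.60762235, 0.14825197, 0.00855717]), np.float64(0.0002847139778609961)) [0.60626561 0.1476375  0.012     ]
L 195 312 [106, 76, 80, 117, 147, 156, 157, 152, 125, 97, 98, 103, 108, 129, 144, 146, 146, 146, 146, 147, 147, 147, 147, 147, 147, 147, 147, 147, 148, 147, 148, 148, 148, 148, 149, 149, 149, 148, 148, 149, 149, 149, 150, 149, 149, 149, 14
[... 899 characters left out ...]
148, 147, 147, 146, 146, 146, 147, 147, 147, 147, 147, 147, 147, 147, 148, 148, 148, 148, 147, 140, 116, 81, 58, 53, 52, 57, 84, 126, 152, 157]
M 452 180 [154, 154, 154, 153, 154, 155, 151, 142, 137, 138, 139, 139, 140, 140, 139, 140, 142, 144, 144, 144, 139, 117, 81, 53, 33, 17, 9, 7, 5, 6, 15, 46, 99, 135, 142, 142, 142, 142, 143, 144, 144, 143, 142, 143, 144, 146, 146, 146, 146, 146, 143, 128, 95, 64, 55, 55, 53, 61, 95, 134, 153, 155, 155, 154, 153]
S 135 190 [152, 153, 152, 139, 101, 63, 53, 56, 57, 57, 57, 58, 59, 59, 58, 59, 68, 87, 110, 127, 134, 135, 136, 134, 132, 131, 133, 134, 134, 134, 135, 136, 136, 136, 135, 135, 132, 124, 104, 80, 63, 53, 54, 79, 108, 122, 125, 125, 125, 121]
```

```bash
cat > go.py <<'E'
import sys,numpy as np
from station import get_obs
from scipy.spatial.transform import Rotation as R
def go(x,y,z,yaw=None):
    o=get_obs();q=np.array(o["tool_rot"]);r=R.from_quat(q[[1,2,3,0]]);M=r.as_matrix();p=np.array(o["eef_pos"])
    y0=np.degrees(np.arctan2(M[1,0],M[0,0]))
    if yaw is None: yaw=y0
    a=np.radians(yaw);T=np.array([[np.cos(a),np.sin(a),0],[np.sin(a),-np.cos(a),0],[0,0,-1]])
    print("t",round(o["t"],2),"tcp",p.round(4),"yaw",y0.round(1),"q7",round(o["q"][6],2),"w",round(o["gripper_width"],3),"F",np.round(o["contact_force"],1),"shift",(M.T@(np.array([x,y,z])-p)).round(4),"rot",np.degrees((r.inv()*R.from_matrix(T)).as_rotvec()).round(2))
if __name__=="__main__": go(*map(float,sys.argv[1:]))
E
python3 go.py 0.5228 -0.3735 0.15; python3 - <<'E'
from m import *
t=load("top0.npz")
for p,z in(((350.4,196.3),.06),((320.3,196),.06),((380.5,196),.06),((345,166.7),.06),((452.8,211),.069),((402,165),.132),((305,200),.03),((430,267),.02)): print(p,plane(t,p,z).round(4))
E
```

```text
t 0.1 tcp [ 0.149  -0.6578  0.2094] yaw 12.8 q7 -0.08 w 0.999 F [ 0.1 -0.5 -0.3] shift [ 0.4274 -0.1946  0.0596] rot [-0.09  0.01 -0.  ]
(350.4, 196.3) [ 0.5703 -0.1384  0.06  ]
(320.3, 196) [ 0.575 -0.068  0.06 ]
(380.5, 196) [ 0.5671 -0.2088  0.06  ]
(345, 166.7) [ 0.6448 -0.1305  0.06  ]
(452.8, 211) [ 0.5187 -0.3709  0.069 ]
(402, 165) [ 0.613  -0.2529  0.132 ]
(305, 200) [ 0.577 -0.031  0.03 ]
(430, 267) [ 0.3997 -0.3157  0.02  ]
```

Checks so far:
- The knob agrees with the medium handle line to within 1 mm.
- The large pan's axis from its rim is (0.576,-0.139), which matches the side-view tip.

Moving to the knob.

Request:
{"api": "arm_command", "payload": {"commands": [0.427,-0.195,0.06,0,0,0,0.8,0.427,-0.195,0.06,0,0,0,0.8,0.427,-0.195,0.06,0,0,0,0.8,0.427,-0.195,0.06,0,0,0,0.8,0.427,-0.195,0.06,0,0,0,0.8,0.427,-0.195,0.06,0,0,0,0.8,0.427,-0.195,0.06,0,0,0,0.8,0.427,-0.195,0.06,0,0,0,0.8], "force": 50}}

```text
t: 0.9
eef_pos: [0.4658, -0.4163, 0.1589]
tool_rot: [-0.0, 0.994, 0.111, -0.0]
contact_force: [0.9, -0.5, -0.3]
gripper_width: 0.801
grasp_force: 0.0
```

```bash
python3 go.py 0.5228 -0.3735 0.12
```

```text
t 0.9 tcp [ 0.4658 -0.4163  0.1589] yaw 12.8 q7 -0.76 w 0.801 F [ 0.9 -0.5 -0.3] shift [ 0.065  -0.0291  0.0389] rot [-0.02  0.02 -0.  ]
```

Request:
{"api": "arm_command", "payload": {"commands": [0.065,-0.029,0.039,0,0,0,0.6,0.065,-0.029,0.039,0,0,0,0.6,0.065,-0.029,0.039,0,0,0,0.6,0.065,-0.029,0.039,0,0,0,0.6,0.065,-0.029,0.039,0,0,0,0.6]}}

```text
t: 1.4
eef_pos: [0.5206, -0.3767, 0.1207]
tool_rot: [0.0, 0.994, 0.11, -0.0]
contact_force: [0.0, -0.5, -0.3]
gripper_width: 0.604
grasp_force: 0.0
```

```bash
python3 go.py 0.5228 -0.3735 0.073; python3 - <<'E'
from station import *
import cv2,numpy as np
a=read_camera("top")["img"][150:290,400:520,::-1];b=read_camera("side")["img"][120:260,270:390,::-1]
cv2.imwrite("pics/k1.png",np.hstack([cv2.resize(i,None,fx=3.3,fy=3.3,interpolation=2) for i in(a,b)]))
E
```

```text
t 1.4 tcp [ 0.5206 -0.3767  0.1207] yaw 12.7 q7 -0.87 w 0.604 F [ 0.  -0.5 -0.3] shift [ 0.0028 -0.0027  0.0477] rot [0.05 0.04 0.  ]
```

View pics/k1.png

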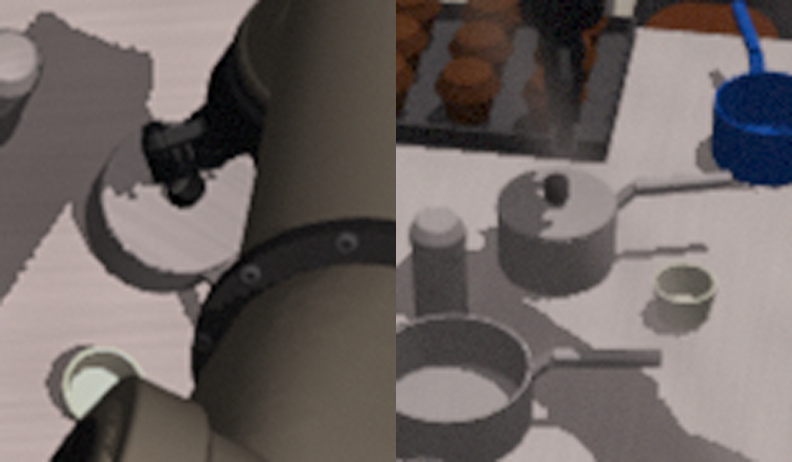

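The gripper is in line with the knob: side crop fingers are at about (570,140) and the knob at (556,187). Descending and closing.

Request:
{"api": "arm_command", "payload": {"commands": [0.002,-0.002,0.025,0,0,0,0.6,0.002,-0.002,0.048,0,0,0,0.6,0.002,-0.002,0.048,0,0,0,0.6,0.002,-0.002,0.048,0,0,0,0.0,0.002,-0.002,0.048,0,0,0,0.0,0.002,-0.002,0.048,0,0,0,0.0,0.002,-0.002,0.048,0,0,0,0.0,0.002,-0.002,0.048,0,0,0,0.0], "force": 50}}

```text
t: 2.3
eef_pos: [0.5242, -0.3732, 0.0741]
tool_rot: [0.001, 0.994, 0.111, 0.001]
contact_force: [-1.1, 1.3, 6.3]
gripper_width: 0.002
grasp_force: 3.3
```

```bash
python3 go.py 0.5228 -0.3735 0.24
```

```text
t 2.3 tcp [ 0.5242 -0.3732  0.0741] yaw 12.8 q7 -0.89 w 0.002 F [-1.1  1.3  6.3] shift [-0.0011  0.0002 -0.1659] rot [ 0.09 -0.1  -0.  ]
```

```bash
python3 - <<'E'
from station import *
import cv2,numpy as np
a=read_camera("top")["img"][150:290,400:520,::-1];b=read_camera("side")["img"][120:260,270:390,::-1]
cv2.imwrite("pics/k2.png",np.hstack([cv2.resize(i,None,fx=3.3,fy=3.3,interpolation=2) for i in(a,b)]))
E
```

```text
(no output)
```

View pics/k2.png

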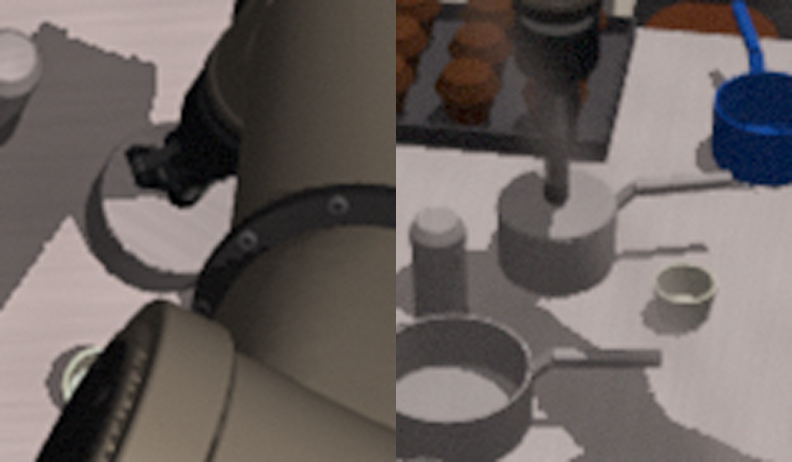

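Request:
{"api": "arm_command", "payload": {"commands": [0,0,-0.02,0,0,0,0.0,0,0,-0.04,0,0,0,0.0,0,0,-0.08,0,0,0,0.0,0,0,-0.08,0,0,0,0.0]}}

```text
t: 2.8
eef_pos: [0.5264, -0.3748, 0.1585]
tool_rot: [0.003, 0.994, 0.111, 0.004]
contact_force: [0.8, -0.6, 1.1]
gripper_width: -0.003
grasp_force: 0.0
```

```bash
python3 - <<'E'
from m import *
from station import *
o=get_obs();p=np.array(o["eef_pos"]);print(p,o["gripper_width"],o["grasp_force"],o["contact_force"])
t=read_camera("top");s=read_camera("side");np.savez("t1",**t);np.savez("s1",**s)
print("tcp px",proj(t,p),proj(s,p))
P=np.array([.5228,-.3735,.084]);print("knob expected",proj(s,P),proj(t,P))
g=s["img"].max(2);print(g[165:192,310:328])
im=s["img"][90:230,250:390,::-1];cv2.imwrite("pics/k3.png",cv2.resize(im,None,fx=4,fy=4,interpolation=2))
E
```

```text
[ 0.52640824 -0.37483982  0.15851825] -0.003001600191636367 0.0 [ 0.83551507 -0.61471305  1.1254326 ]
tcp px [464.4696996 195.2221615] [317.29551201 156.20397437]
knob expected [318.45324994 177.02124051] [455.34079197 207.30625301]
[[ 47  52  56  58  61  60  67  69  70  73  72  72  74  74  70  70  67  63]
 [ 49  52  53  61  56  65  66  69  75  75  67  78  74  73  72  69  67  65]
 [132 116  83  82  77  79  75  81  76  78  79  75  78  70  77  75  70  68]
 [177 165 143 140 139 135 140 135 134 135 129 127 119  94  87  88  84  81]
 [176 174 175 175 174 175 172 172 170 167 167 167 158 139 139 137 134 139]
 [177 174 173 170 174 170 167 167 165 164 164 162 163 165 167 168 170 172]
 [174 171 166 162 163 161 157 155 146 149 154 153 155 156 160 159 164 166]
 [162 159 157 157 152 148 133 120 106 119 128 143 151 151 153 154 154 157]
 [156 158 157 153 148 118  76  53  63  66  71 110 145 153 151 152 152 153]
 [156 156 156 158 130  57  48  55  57  63  63  79 125 153 154 151 151 152]
 [156 157 155 155 135  55  41  48  57  55  64  75 116 153 151 152 154 152]
 [156 156 157 156 134  52  45  48  53  62 
[... 458 characters left out ...]
155 157 155 156 156 154]
 [ 92  95 127 149 128 128 130 129 129 131 140 156 157 158 156 157 157 157]
 [ 92 108 142 159 157 159 161 159 158 160 157 159 159 160 158 158 157 156]
 [104 141 160 158 162 162 162 158 159 160 163 159 158 159 157 156 156 155]
 [123 162 161 162 161 159 161 159 158 161 161 161 159 158 157 156 158 158]
 [143 161 163 162 162 160 160 162 160 160 161 159 159 156 159 159 159 158]
 [153 163 161 161 162 159 162 162 161 161 160 160 161 159 162 161 159 158]
 [143 162 159 161 163 162 161 163 159 162 161 160 161 163 159 158 159 159]
 [148 159 162 162 163 160 161 161 161 164 162 164 159 162 159 156 150 144]
 [104 130 139 139 142 144 150 150 150 151 153 151 150 146 136 131 122 115]]
```

View pics/k3.png

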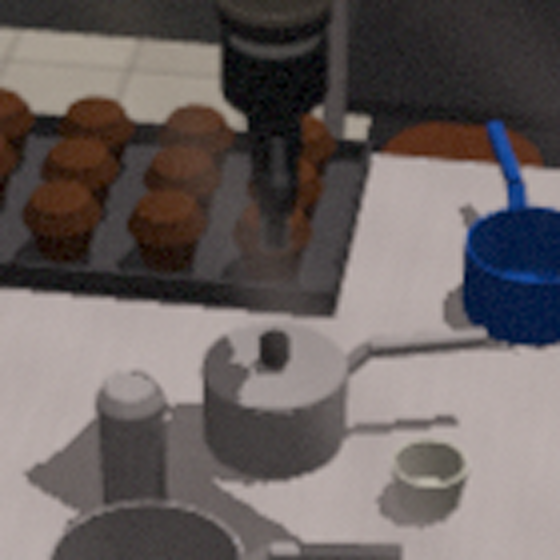

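The knob hasn't moved and the fingers shut on nothing: the tip looks about 4 px higher in the image than the reported TCP. I'll check the heights by touching the knob's top with shut fingers.

```bash
python3 go.py 0.5235 -0.374 0.105; python3 - <<'E'
from m import *
c=load("s1.npz");a=c["img"][:,:,:].max(2);print(a[138:162,308:330])
b=load("side0.npz")["img"].max(2);print((a.astype(int)-b)[138:164,308:330])
E
```

```text
t 2.9 tcp [ 0.5239 -0.3733  0.1539] yaw 12.8 q7 -0.87 w -0.001 F [-0.2  1.   0.1] shift [-0.0006  0.0005  0.0489] rot [ 0.12 -0.11 -0.  ]
[[79 77 80 74 65 54 46 40 37 35 33 41 33 35 28 18 43 58 64 65 65 69]
 [82 79 82 79 72 57 53 42 37 37 33 37 37 30 22 27 47 65 64 65 60 63]
 [81 83 78 79 80 72 59 42 44 39 39 32 26 22 29 27 61 65 62 59 53 58]
 [84 85 81 82 82 81 63 42 42 41 33 32 30 27 33 42 62 63 51 40 47 62]
 [85 82 82 80 87 85 74 46 44 43 36 32 25 30 32 52 80 66 34 39 48 69]
 [82 83 80 89 89 89 77 51 51 40 45 40 34 45 46 67 87 77 32 35 53 75]
 [85 75 81 86 90 86 76 60 57 47 42 44 39 52 73 84 85 74 55 43 60 73]
 [80 71 74 78 86 87 81 68 59 42 38 42 44 62 83 86 81 72 63 62 69 73]
 [80 69 71 73 79 84 80 72 61 52 47 44 41 57 75 82 70 73 69 71 71 71]
 [76 69 68 71 69 77 75 65 62 51 53 51 48 60 70 73 66 65 66 66 74 69]
 [75 71 70 74 71 73 68 71 62 55 54 48 50 62 70 68 72 72 69 68 72 71]
 [74 70 75 74 73 74 73 69 63 56 52 50 54 64 66 69 71 68 69 74 70 72]
 [77 76 68 73 70 77 74 76 66 57 57 50 55 62 74 76 72 73 70 73 71 69]
 [79 73 72 69 75 73 79 76 69 64 62 55 55 66 76 76 73 63 68 75 74 
[... 2413 characters left out ...]
1  -1  -3  -1  -3   0  -3  -1
    4   1   0   6]
 [  0   0   4  -1  -1  -3  -9   0   5   1  -2   0  -3  -2  -2  -3   0   1
    1  -1  -4   0]
 [  7   4  -3  -1   4  -2   2  -2  -5   0   0  -3  -3   0   1   4   5   0
   -1   1   4   0]
 [  2   4  -1  -2  -6  -6  -3  -3   1   0  -1  -3   1   7  -6   3  -1  -4
   -2   0  -4   2]
 [  0   2   5  -1   2   0  -3  -1  -1   0   1   2   4  -2  -3   0   0   4
   -1  -1   5   0]
 [ -2  -1   1   6   2   1   0   2   2   0   4   2  -2  -2   2  -2  -3  -5
    2   4  -2   1]
 [  3   2   9  -3  -4  -2  -2   1  -1  -2  -6   3   1   3  -5   4  -3  -2
    0   4   2   2]
 [  0  -4   2   1  -2  -1  -7  -3  -4  -4  -5  -2   1  -2  -3   0   4  -2
    2   1   3   2]]
```

Request:
{"api": "arm_command", "payload": {"commands": [0,0,0.025,0,0,0,0.0,0,0,0.048,0,0,0,0.0,0,0,0.048,0,0,0,0.0,0,0,0.048,0,0,0,0.0]}}

```text
t: 3.3
eef_pos: [0.5226, -0.3724, 0.1036]
tool_rot: [-0.001, 0.994, 0.111, -0.001]
contact_force: [0.6, 0.4, 0.3]
gripper_width: -0.004
grasp_force: 0.0
```

Request:
{"api": "arm_command", "payload": {"commands": [0,0,0.003,0,0,0,0.0,0,0,0.006,0,0,0,0.0,0,0,0.006,0,0,0,0.0]}}

```text
t: 3.6
eef_pos: [0.5233, -0.3729, 0.0987]
tool_rot: [0.0, 0.994, 0.111, 0.0]
contact_force: [0.3, 0.1, 0.8]
gripper_width: 0.002
grasp_force: 0.0
```

Request:
{"api": "arm_command", "payload": {"commands": [0,0,0.003,0,0,0,0.0,0,0,0.006,0,0,0,0.0,0,0,0.006,0,0,0,0.0]}}

```text
t: 3.9
eef_pos: [0.5229, -0.3726, 0.092]
tool_rot: [-0.0, 0.994, 0.111, -0.0]
contact_force: [-0.3, -0.4, 0.3]
gripper_width: -0.003
grasp_force: 0.0
```

Request:
{"api": "arm_command", "payload": {"commands": [0,0,0.002,0,0,0,0.0,0,0,0.004,0,0,0,0.0,0,0,0.005,0,0,0,0.0,0,0,0.005,0,0,0,0.0]}}

```text
t: 4.3
eef_pos: [0.5231, -0.3728, 0.0873]
tool_rot: [-0.0, 0.994, 0.111, -0.0]
contact_force: [-0.5, -0.3, 0.6]
gripper_width: -0.003
grasp_force: 0.0
```

Request:
{"api": "arm_command", "payload": {"commands": [0,0,0.002,0,0,0,0.0,0,0,0.004,0,0,0,0.0,0,0,0.005,0,0,0,0.0,0,0,0.005,0,0,0,0.0]}}

```text
t: 4.7
eef_pos: [0.5231, -0.3727, 0.0823]
tool_rot: [-0.0, 0.994, 0.111, -0.0]
contact_force: [0.3, -0.7, -0.5]
gripper_width: -0.003
grasp_force: 0.0
```

Request:
{"api": "arm_command", "payload": {"commands": [0,0,0.002,0,0,0,0.0,0,0,0.004,0,0,0,0.0,0,0,0.005,0,0,0,0.0,0,0,0.005,0,0,0,0.0]}}

```text
t: 5.1
eef_pos: [0.5231, -0.3727, 0.0772]
tool_rot: [-0.0, 0.994, 0.111, -0.0]
contact_force: [0.1, 0.4, 0.1]
gripper_width: -0.003
grasp_force: 0.0
```

```bash
python3 - <<'E'
from m import *
from station import *
o=get_obs();p=np.array(o["eef_pos"]);
t=read_camera("top");s=read_camera("side");np.savez("t2",**t);np.savez("s2",**s);o2=get_obs();print(p,o2["eef_pos"])
for dz in(0,.01,.02): print(dz,proj(s,p+[0,0,dz]),"y-",proj(s,p-[0,dz,0]),"top",proj(t,p+[0,0,dz]),proj(t,p-[0,dz,0]))
pp=np.array([.5239,-.3733,.1539]);print([proj(s,pp+[0,0,d]).round(1) for d in(0,.01,.02)])
s0=load("side0.npz");d=s["img"].mean(2)-s0["img"].mean(2);print(d[155:190,308:330].round().astype(int))
E
```

```text
[ 0.52310052 -0.37270825  0.07723835] [ 0.52325521 -0.37278924  0.0774874 ]
0 [318.31811878 178.9678371 ] y- [318.31811878 178.9678371 ] top [454.24549565 208.08184156] [454.24549565 208.08184156]
0.01 [318.31459199 176.2981772 ] y- [318.81837528 177.04580071] top [455.33341237 206.77196121] [458.59651427 207.85096029]
0.02 [318.31104009 173.60951292] y- [319.31481512 175.13842834] top [456.44001671 205.43958046] [462.94692126 207.62011148]
[array([318.1, 157.9]), array([318., 155.]), array([318. , 152.2])]
[[  -5    2   -2    1    2   -4   -4   -1   -2    0    2   11   10    9
    -5   -2  -10    0    0    2   -2   -2]
 [  -4   -4    0   -7   -7   -1   -3   -6   -4   -3    6    7    9   14
    -2   -2   -6   -3    0   -1    0    3]
 [   0    0    5   -4   -2   -4   -7    0    7    1    4   13   11   11
     1    3   -6   -7    4    3   -2   -1]
 [   6   -1   -1   -1    4   -3   -4   -1   -6    5    6   11   15   11
     4    3   -6  -14    2    2    2   -1]
 [   4    2    0   -2   -8   -1    2   -2    2    1    2    9   15   15
     0   -5  -12  -10   -1   -1    1   -1]
 [   1    7 
[... 2738 characters left out ...]
  1    2]
 [ -55  -60  -59  -58  -58  -58  -62  -61  -62  -49  -16    2    5    4
     3    2    4    3    4    3    2    0]
 [ -61  -66  -64  -65  -60  -58  -59  -60  -60  -28    3    4    3    4
     5    4    1    5    2    5    3    1]
 [ -64  -64  -62  -60  -61  -63  -61  -61  -43  -11    2    3    6    5
     4    4    2    1    3    2    1    3]
 [ -64  -59  -62  -63  -64  -64  -62  -58  -40   -8    1    3    3    5
     4    4    3    1    0    1    2    2]
 [ -61  -64  -59  -60  -59  -59  -63  -62  -47  -16    3    3    5    3
     1    3    2    2    0    1    0    1]
 [ -63  -66  -62  -61  -63  -62  -63  -64  -28    5    3    2    3    2
     5    3    4    4    3    3    1    2]]
```

The fingers end at side row 172.5, right at the knob's top. So the real fingertips are about 20 mm above the reported TCP, and the earlier 6 N contact at reported z 0.074 was the knob top (0.095). I'll command z 20 mm lower from here.

```bash
python3 go.py 0.5230 -0.3737 0.053
```

```text
t 5.2 tcp [ 0.5233 -0.3728  0.0775] yaw 12.8 q7 -0.88 w 0.001 F [ 1.  -0.3  0.6] shift [-0.0004  0.0008  0.0245] rot [0. 0. 0.]
```

Request:
{"api": "arm_command", "payload": {"commands": [0,0.001,-0.01,0,0,0,0.7,0,0.001,-0.01,0,0,0,0.7,0,0.001,-0.01,0,0,0,0.7,0,0.001,0.01,0,0,0,0.7,0,0.001,0.024,0,0,0,0.7,0,0.001,0.024,0,0,0,0.7]}}

```text
t: 5.8
eef_pos: [0.5217, -0.3727, 0.051]
tool_rot: [-0.001, 0.994, 0.111, -0.002]
contact_force: [-0.4, 0.3, 0.4]
gripper_width: 0.702
grasp_force: 0.0
```

Request:
{"api": "arm_command", "payload": {"commands": [0,0,0,0,0,0,0.1,0,0,0,0,0,0,0.1,0,0,0,0,0,0,0.0,0,0,0,0,0,0,0.0,0,0,0,0,0,0,0.0,0,0,0,0,0,0,0.0], "force": 50}}

```text
t: 6.4
eef_pos: [0.5241, -0.3743, 0.0544]
tool_rot: [0.001, 0.994, 0.111, 0.001]
contact_force: [0.6, -1.0, 5.6]
gripper_width: 0.258
grasp_force: 49.5
```

Knob gripped (opening 0.26). Lifting and carrying the lid to the dish.

Request:
{"api": "arm_command", "payload": {"commands": [0,0,-0.01,0,0,0,0.0,0,0,-0.03,0,0,0,0.0,0,0,-0.06,0,0,0,0.0,0,0,-0.09,0,0,0,0.0,0,0,-0.12,0,0,0,0.0,0,0,-0.14,0,0,0,0.0,0,0,-0.15,0,0,0,0.0,0,0,-0.15,0,0,0,0.0]}}

```text
t: 7.2
eef_pos: [0.5239, -0.3739, 0.2048]
tool_rot: [0.001, 0.994, 0.111, 0.001]
contact_force: [0.3, 0.0, -0.6]
gripper_width: 0.26
grasp_force: 49.3
```

```bash
python3 go.py 0.6065 0.1480 0.2
```

```text
t 7.2 tcp [ 0.5239 -0.3739  0.2048] yaw 12.8 q7 -0.87 w 0.26 F [ 0.3  0.  -0.6] shift [ 0.1959 -0.4908  0.0044] rot [ 0.08 -0.08 -0.  ]
```

Request:
{"api": "arm_command", "payload": {"commands": [0.005,-0.013,0,0,0,0,0,0.014,-0.037,0,0,0,0,0,0.028,-0.07,0,0,0,0,0,0.042,-0.105,0,0,0,0,0,0.056,-0.14,0,0,0,0,0,0.07,-0.175,0,0,0,0,0,0.084,-0.21,0,0,0,0,0,0.098,-0.245,0,0,0,0,0]}}

```text
t: 8.0
eef_pos: [0.5636, -0.1102, 0.2017]
tool_rot: [-0.001, 0.994, 0.112, -0.002]
contact_force: [0.3, -0.5, -1.1]
gripper_width: 0.258
grasp_force: 49.3
```

Request:
{"api": "arm_command", "payload": {"commands": [0.014,-0.035,0,0,0,0,0,0.028,-0.07,0,0,0,0,0,0.042,-0.105,0,0,0,0,0,0.056,-0.14,0,0,0,0,0,0.07,-0.175,0,0,0,0,0,0.084,-0.21,0,0,0,0,0,0.093,-0.235,0,0,0,0,0,0.098,-0.246,0,0,0,0,0]}}

```text
t: 8.8
eef_pos: [0.604, 0.153, 0.2017]
tool_rot: [-0.001, 0.993, 0.114, -0.002]
contact_force: [-0.5, 0.2, -1.8]
gripper_width: 0.258
grasp_force: 49.3
```

```bash
python3 go.py 0.6065 0.1480 0.06
```

```text
t 8.8 tcp [0.604  0.153  0.2017] yaw 13.1 q7 -1.8 w 0.258 F [-0.5  0.2 -1.8] shift [0.0017 0.0058 0.1417] rot [-0.11  0.18 -0.  ]
```

Request:
{"api": "arm_command", "payload": {"commands": [0,0,0.03,0,0,0,0,0,0,0.07,0,0,0,0,0,0,0.11,0,0,0,0,0,0,0.14,0,0,0,0,0,0,0.16,0,0,0,0,0,0,0.17,0,0,0,0,0,0,0.17,0,0,0,0,0,0,0.17,0,0,0,0]}}

```text
t: 9.6
eef_pos: [0.6065, 0.1483, 0.0341]
tool_rot: [-0.0, 0.994, 0.111, 0.0]
contact_force: [0.7, 0.7, -1.5]
gripper_width: 0.259
grasp_force: 49.3
```

```bash
python3 go.py 0.6065 0.1480 -0.002; python3 - <<'E'
from m import *
from station import *
t=read_camera("top");s=read_camera("side")
a=t["img"][130:250,180:300,::-1];b=s["img"][260:380,200:320,::-1]
cv2.imwrite("pics/d1.png",np.hstack([cv2.resize(i,None,fx=3.3,fy=3.3,interpolation=2) for i in(a,b)]))
P=np.array([.6065,.148,.045]);print(proj(t,P),proj(s,P))
E
```

```text
t 9.6 tcp [0.6065 0.1483 0.0341] yaw 12.7 q7 -1.86 w 0.259 F [ 0.7  0.7 -1.5] shift [-0.0001  0.0003  0.0361] rot [ 0.   -0.04 -0.  ]
[229.1546648  190.22277755] [253.12007879 309.57640305]
```

View pics/d1.png

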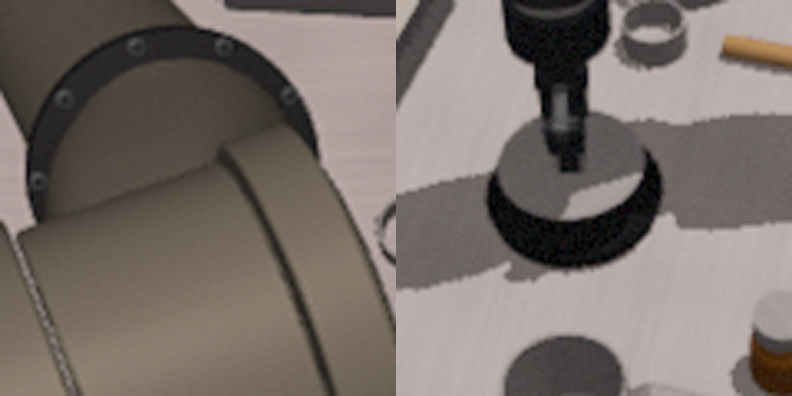

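The lid is centred above the dish: side image (253,310) against a predicted (253.1,309.6). Lowering.

Request:
{"api": "arm_command", "payload": {"commands": [0,0,0.01,0,0,0,0,0,0,0.02,0,0,0,0,0,0,0.026,0,0,0,0,0,0,0.03,0,0,0,0,0,0,0.033,0,0,0,0,0,0,0.036,0,0,0,0,0,0,0.036,0,0,0,0]}}

```text
t: 10.4
eef_pos: [0.6063, 0.1485, -0.0024]
tool_rot: [-0.0, 0.994, 0.111, 0.0]
contact_force: [1.0, 0.1, -1.2]
gripper_width: 0.259
grasp_force: 49.4
```

Request:
{"api": "arm_command", "payload": {"commands": [0,0,0.001,0,0,0,0,0,0,0.002,0,0,0,0,0,0,0.002,0,0,0,0]}}

```text
t: 10.7
eef_pos: [0.6064, 0.1485, -0.0026]
tool_rot: [0.0, 0.994, 0.111, 0.0]
contact_force: [-5.3, -2.2, 14.3]
gripper_width: 0.261
grasp_force: 51.1
```

Request:
{"api": "arm_command", "payload": {"commands": [0,0,0.001,0,0,0,0,0,0,0.002,0,0,0,0,0,0,0.002,0,0,0,0]}}

```text
t: 11.0
eef_pos: [0.6065, 0.1485, -0.0028]
tool_rot: [0.0, 0.994, 0.111, 0.0]
contact_force: [-12.6, -3.4, 31.0]
gripper_width: 0.262
grasp_force: 52.7
```

It's seated. Unloading, opening and lifting away.

Request:
{"api": "arm_command", "payload": {"commands": [0,0,-0.003,0,0,0,0,0,0,-0.003,0,0,0,0.35,0,0,-0.003,0,0,0,0.45,0,0,-0.003,0,0,0,0.6,0,0,-0.03,0,0,0,0.6,0,0,-0.08,0,0,0,0.6,0,0,-0.13,0,0,0,0.6,0,0,-0.18,0,0,0,0.6]}}

```text
t: 11.8
eef_pos: [0.6057, 0.1483, 0.1748]
tool_rot: [-0.0, 0.994, 0.111, -0.001]
contact_force: [1.8, -0.1, -0.0]
gripper_width: 0.6
grasp_force: 0.0
```

```bash
python3 - <<'E'
from m import *
# medium handle: axis from knob/handle, dir -161.7; grasp 90 out
a=np.radians(-161.7);ax=np.array([.5235,-.3737]);print(ax+.092*np.array([np.cos(a),np.sin(a)]))
E
python3 go.py 0.4362 -0.4026 0.20 18.3
```

```text
[ 0.43615286 -0.40258731]
t 11.8 tcp [0.6057 0.1483 0.1748] yaw 12.8 q7 -1.81 w 0.6 F [ 1.8 -0.1 -0. ] shift [-0.2871  0.4998 -0.025 ] rot [-0.01  0.06 -5.53]
```

Request:
{"api": "arm_command", "payload": {"commands": [-0.287,0.5,-0.025,0,0,-5.5,0.5,-0.287,0.5,-0.025,0,0,-5.5,0.5,-0.287,0.5,-0.025,0,0,-5.5,0.5,-0.287,0.5,-0.025,0,0,-5.5,0.5,-0.287,0.5,-0.025,0,0,-5.5,0.5,-0.287,0.5,-0.025,0,0,-5.5,0.5,-0.287,0.5,-0.025,0,0,-5.5,0.5,-0.287,0.5,-0.025,0,0,-5.5,0.5]}}

```text
t: 12.6
eef_pos: [0.4877, -0.2354, 0.1907]
tool_rot: [-0.0, 0.987, 0.159, -0.0]
contact_force: [1.4, -0.2, 0.3]
gripper_width: 0.501
grasp_force: 0.0
```

```bash
python3 go.py 0.4362 -0.4026 0.10 18.3;python3 - <<'E'
from m import *
from station import *
t=read_camera("top");s=read_camera("side");np.savez("t3",**t);np.savez("s3",**s)
def blob(c,x,y,r,v=45):
    m=(c["img"].max(2)<v).astype(np.uint8);w=np.zeros_like(m);w[y-r:y+r,x-r:x+r]=1;n,l,st,ce=cv2.connectedComponentsWithStats(m*w)
    i=1+np.argmax(st[1:,4]);return ce[i],st[i]
k1,a1=blob(t,230,192,14);k2,a2=blob(s,253,315,14);print("knob",k1,a1,k2,a2,plane(t,k1,.036),plane(s,k2,.028),tri(t,k1,s,k2))
E
```

```text
t 12.6 tcp [ 0.4877 -0.2354  0.1907] yaw 18.3 q7 -0.97 w 0.501 F [ 1.4 -0.2  0.3] shift [-0.1013  0.1426  0.0907] rot [-0.   -0.   -0.03]
knob [230.51282051 192.66666667] [226 188  10  10  78] [253.19480519 314.83116883] [249 310   9  11  77] [0.60337871 0.14646485 0.036     ] [0.60697592 0.15044    0.028     ] (array([0.60739747, 0.14837853, 0.02546148]), np.float64(0.0005202709471081493))
```

The lid is in the dish: knob at (0.607,0.148), z about 0.026. On to the medium handle.

Request:
{"api": "arm_command", "payload": {"commands": [-0.101,0.143,0.05,0,0,0,0.5,-0.101,0.143,0.05,0,0,0,0.5,-0.101,0.143,0.05,0,0,0,0.5,-0.101,0.143,0.05,0,0,0,0.5,-0.101,0.143,0.09,0,0,0,0.5,-0.101,0.143,0.09,0,0,0,0.5,-0.101,0.143,0.09,0,0,0,0.5]}}

```text
t: 13.4
eef_pos: [0.4376, -0.3996, 0.1003]
tool_rot: [-0.001, 0.987, 0.159, -0.001]
contact_force: [1.0, 0.1, 0.2]
gripper_width: 0.502
grasp_force: 0.0
```

```bash
python3 go.py 0.4362 -0.4026 0.038 18.3;python3 - <<'E'
from m import *
from station import *
t=read_camera("top");s=read_camera("side")
a=t["img"][190:310,420:540,::-1];b=s["img"][100:220,290:410,::-1]
cv2.imwrite("pics/m1.png",np.hstack([cv2.resize(i,None,fx=3.3,fy=3.3,interpolation=2) for i in(a,b)]))
E
```

```text
t 13.4 tcp [ 0.4376 -0.3996  0.1003] yaw 18.3 q7 -0.67 w 0.502 F [1.  0.1 0.2] shift [-0.0022  0.0025  0.0623] rot [-0.15  0.05  0.03]
```

View pics/m1.png

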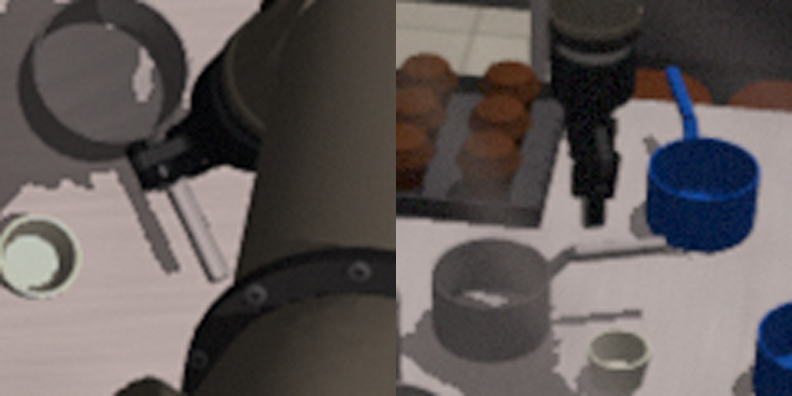

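The gripper straddles the handle near its root, with the blue pan clear to the right. Descending and gripping.

Request:
{"api": "arm_command", "payload": {"commands": [0,0,0.025,0,0,0,0.5,0,0,0.05,0,0,0,0.5,0,0,0.062,0,0,0,0.5,0,0,0.062,0,0,0,0.3,0,0,0.062,0,0,0,0.0,0,0,0.062,0,0,0,0.0,0,0,0.062,0,0,0,0.0,0,0,0.062,0,0,0,0.0], "force": 100}}

```text
t: 14.3
eef_pos: [0.4383, -0.4017, 0.0402]
tool_rot: [0.001, 0.987, 0.159, 0.001]
contact_force: [-1.0, 0.7, 6.5]
gripper_width: 0.143
grasp_force: 98.4
```

```bash
python3 go.py 0.4362 -0.4026 0.2
```

```text
t 14.3 tcp [ 0.4383 -0.4017  0.0402] yaw 18.3 q7 -0.68 w 0.143 F [-1.   0.7  6.5] shift [-0.0021  0.0005 -0.1598] rot [ 0.11 -0.07 -0.  ]
```

Request:
{"api": "arm_command", "payload": {"commands": [0,0,-0.005,0,0,0,0,0,0,-0.02,0,0,0,0,0,0,-0.045,0,0,0,0,0,0,-0.075,0,0,0,0,0,0,-0.11,0,0,0,0,0,0,-0.14,0,0,0,0,0,0,-0.16,0,0,0,0,0,0,-0.17,0,0,0,0]}}

```text
t: 15.1
eef_pos: [0.4381, -0.4015, 0.2118]
tool_rot: [0.001, 0.987, 0.159, 0.001]
contact_force: [0.5, -0.2, -2.9]
gripper_width: 0.14
grasp_force: 97.8
```

```bash
python3 - <<'E'
from m import *
from station import *
from go import go
go(.5,-.3,.21,18.3)
t=read_camera("top");s=read_camera("side");np.savez("t4",**t);np.savez("s4",**s)
a=t["img"][110:290,380:560,::-1];b=s["img"][20:200,240:420,::-1]
cv2.imwrite("pics/m2.png",np.hstack([cv2.resize(i,None,fx=2.2,fy=2.2,interpolation=2) for i in(a,b)]))
E
```

```text
t 15.1 tcp [ 0.4381 -0.4015  0.2118] yaw 18.3 q7 -0.65 w 0.14 F [ 0.5 -0.2 -2.9] shift [ 0.0906 -0.077   0.0017] rot [ 0.16 -0.1  -0.04]
```

View pics/m2.png

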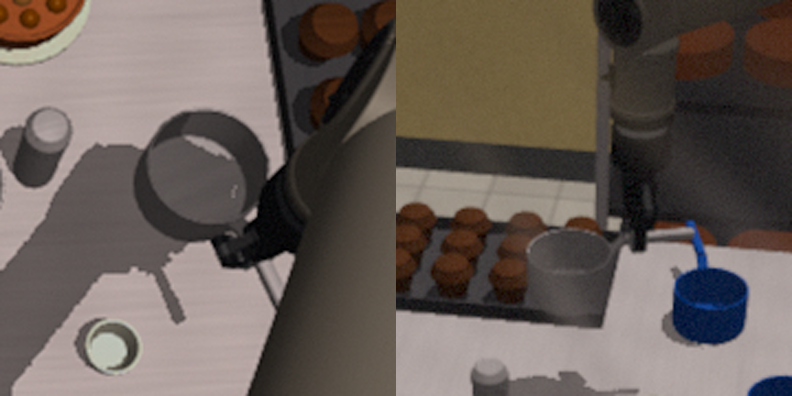

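The pan hangs level: top crop pan at (200,175), gripper at the handle root. That was my last picture, so I'll work from numbers now.

```bash
python3 - <<'E'
from go import go
from m import *
go(.4716,-.243,.215,-9.5); go(.5052,-.0846,.215,-37.3)
s=load("side0.npz")
for x in(.57,.5765,.583): print(x,proj(s,np.array([x,-.139,.06])).round(1),proj(s,np.array([x,-.139-.07,.06])).round(1))
g=cv2.GaussianBlur(s["img"],(3,3),.8).mean(2)
print(g[232,255:320].round().astype(int).tolist());print(g[208:262,287].round().astype(int).tolist())
E
```

```text
t 15.2 tcp [ 0.438  -0.4014  0.2105] yaw 18.3 q7 -0.65 w 0.138 F [ 1.  -0.5 -3.6] shift [ 0.0816 -0.1399 -0.0047] rot [ 0.1  -0.1  27.76]
t 15.2 tcp [ 0.438  -0.4014  0.2105] yaw 18.3 q7 -0.65 w 0.138 F [ 1.  -0.5 -3.6] shift [ 0.1631 -0.2798 -0.0049] rot [ 0.08 -0.13 55.56]
0.57 [289.  231.5] [293.5 215.7]
0.5765 [286.7 231.3] [291.3 215.5]
0.583 [284.4 231. ] [289.1 215.3]
[170, 171, 172, 172, 169, 164, 154, 126, 87, 72, 73, 72, 71, 71, 69, 67, 67, 71, 80, 92, 103, 111, 122, 132, 138, 142, 143, 143, 142, 143, 144, 144, 143, 141, 134, 123, 120, 118, 109, 97, 89, 84, 82, 78, 74, 69, 66, 63, 62, 60, 59, 59, 61, 68, 88, 106, 105, 95, 89, 95, 117, 143, 157, 161, 161]
[65, 66, 65, 65, 65, 68, 78, 87, 78, 65, 60, 58, 59, 61, 61, 61, 62, 63, 63, 62, 63, 67, 84, 116, 143, 151, 152, 152, 152, 151, 152, 153, 152, 152, 152, 152, 153, 152, 145, 118, 78, 62, 62, 62, 62, 62, 62, 62, 62, 62, 62, 63, 63, 71]
```

The large pan's axis is confirmed in the side view too (286.7 and 215 as predicted). Transferring with the turn.

Request:
{"api": "arm_command", "payload": {"commands": [0.005,-0.009,-0.001,0,0,2,0,0.016,-0.028,-0.003,0,0,6,0,0.029,-0.05,-0.004,0,0,10,0,0.044,-0.075,-0.004,0,0,15,0,0.058,-0.1,-0.004,0,0,20,0,0.073,-0.125,-0.004,0,0,25,0,0.088,-0.15,-0.004,0,0,30,0,0.102,-0.175,-0.004,0,0,35,0]}}

```text
t: 16.0
eef_pos: [0.4786, -0.2012, 0.2112]
tool_rot: [-0.0, 0.989, -0.147, -0.002]
contact_force: [-0.2, -0.4, -3.3]
gripper_width: 0.141
grasp_force: 97.7
```

```bash
python3 go.py .5052 -.0846 .215 -37.3
```

```text
t 16.0 tcp [ 0.4786 -0.2012  0.2112] yaw -16.9 q7 -1.62 w 0.141 F [-0.2 -0.4 -3.3] shift [-0.0085 -0.1193 -0.0037] rot [2.000e-02 1.900e-01 2.037e+01]
```

Request:
{"api": "arm_command", "payload": {"commands": [-0.002,-0.024,0,0,0,4,0,-0.004,-0.048,0,0,0,8,0,-0.006,-0.07,0,0,0,12,0,-0.007,-0.09,0,0,0,16,0,-0.008,-0.107,0,0,0,19,0,-0.008,-0.117,0,0,0,20.4,0,-0.008,-0.119,0,0,0,20.4,0,-0.008,-0.119,0,0,0,20.4,0]}}

```text
t: 16.8
eef_pos: [0.5054, -0.0865, 0.2118]
tool_rot: [0.0, 0.948, -0.318, -0.001]
contact_force: [1.3, 0.5, -3.3]
gripper_width: 0.14
grasp_force: 97.8
```

```bash
python3 - <<'E'
from go import go
from m import *
from station import *
go(.5052,-.0846,.044,-37.3)
c=read_camera("side");np.savez("s5",**c)
# expected medium rim in the side view (underside = rep z - .0402)
o=get_obs();p=np.array(o["eef_pos"]);z=p[2]-.040;C=np.array([p[0]+.0897*np.cos(np.radians(-37.3)),p[1]+.0897*np.sin(np.radians(-37.3)),z+.066]);print(C,proj(c,C),[proj(c,C+d).round(1) for d in np.array([[.056,0,0],[-.056,0,0],[0,-.056,0],[0,.056,0],[0,.056,-.066]])])
x,y=proj(c,C).astype(int)
d=np.abs(c["img"].astype(int)-load("side0.npz")["img"]).max(2);g=c["img"].mean(2).astype(int)
print("row",y,x-38,g[y,x-38:x+38].tolist());print("col",x,y-40,g[y-40:y+60,x].tolist())
E
```

```text
t 16.8 tcp [ 0.5054 -0.0865  0.2118] yaw -37.1 q7 -2.2 w 0.14 F [ 1.3  0.5 -3.3] shift [-0.001  -0.0016  0.1678] rot [0.07 0.11 0.24]
[ 0.57681765 -0.14150902  0.2380172 ] [284.38488965 179.23318909] [array([263.4, 177.3]), array([305.5, 181.2]), array([288.4, 166.9]), array([280.1, 192.2]), array([281.2, 212.2])]
row 179 246 [171, 169, 170, 172, 170, 169, 168, 168, 169, 169, 170, 169, 170, 172, 170, 172, 172, 168, 141, 88, 78, 75, 74, 76, 72, 73, 76, 73, 70, 66, 71, 67, 66, 71, 60, 62, 62, 63, 67, 66, 61, 56, 41, 24, 27, 23, 17, 13, 17, 14, 17, 34, 45, 27, 16, 20, 5, 12, 21, 21, 20, 17, 20, 12, 26, 22, 30, 22, 32, 30, 35, 72, 111, 124, 129, 151]
col 284 139 [62, 62, 48, 40, 34, 31, 22, 22, 29, 29, 30, 30, 34, 29, 32, 34, 39, 40, 42, 47, 28, 24, 27, 23, 28, 55, 130, 168, 163, 141, 84, 65, 68, 62, 64, 64, 57, 64, 68, 63, 67, 63, 68, 64, 60, 63, 62, 63, 76, 120, 152, 153, 153, 135, 78, 67, 62, 62, 63, 67, 63, 66, 63, 64, 65, 66, 64, 63, 62, 65, 61, 66, 62, 60, 64, 70, 92, 97, 62, 62, 59, 62, 62, 61, 59, 61, 65, 63, 63, 65, 66, 79, 121, 156, 153, 154, 155, 156, 157, 135]
```

The carried pan's rim matches its predicted place within about 2 mm, and there are 11 mm to spare. Lowering.

Request:
{"api": "arm_command", "payload": {"commands": [0,-0.002,0.02,0,0,0,0,0,-0.002,0.05,0,0,0,0,0,-0.002,0.08,0,0,0,0,0,-0.002,0.105,0,0,0,0,0,-0.002,0.125,0,0,0,0,0,-0.002,0.14,0,0,0,0,0,-0.002,0.15,0,0,0,0,0,-0.002,0.155,0,0,0,0]}}

```text
t: 17.65
eef_pos: [0.5068, -0.0857, 0.0569]
tool_rot: [0.0, 0.948, -0.319, -0.001]
contact_force: [-1.0, 0.0, -2.6]
gripper_width: 0.138
grasp_force: 97.8
```

Request:
{"api": "arm_command", "payload": {"commands": [0,0,0.003,0,0,0,0,0,0,0.006,0,0,0,0,0,0,0.006,0,0,0,0]}}

```text
t: 17.95
eef_pos: [0.5076, -0.0851, 0.052]
tool_rot: [-0.0, 0.948, -0.318, 0.0]
contact_force: [-0.3, 0.1, -3.1]
gripper_width: 0.139
grasp_force: 97.8
```

Request:
{"api": "arm_command", "payload": {"commands": [0,0,0.002,0,0,0,0,0,0,0.004,0,0,0,0,0,0,0.004,0,0,0,0]}}

```text
t: 18.25
eef_pos: [0.5073, -0.085, 0.0477]
tool_rot: [0.0, 0.948, -0.318, -0.0]
contact_force: [0.7, -0.6, -2.9]
gripper_width: 0.144
grasp_force: 97.8
```

Request:
{"api": "arm_command", "payload": {"commands": [0,0,0.001,0,0,0,0,0,0,0.002,0,0,0,0,0,0,0.003,0,0,0,0,0,0,0.003,0,0,0,0]}}

```text
t: 18.65
eef_pos: [0.5075, -0.085, 0.0448]
tool_rot: [-0.0, 0.948, -0.318, 0.0]
contact_force: [-0.4, 0.3, -1.8]
gripper_width: 0.138
grasp_force: 98.0
```

Request:
{"api": "arm_command", "payload": {"commands": [0,0,0.001,0,0,0,0,0,0,0.002,0,0,0,0,0,0,0.002,0,0,0,0]}}

```text
t: 18.95
eef_pos: [0.5075, -0.0848, 0.0442]
tool_rot: [0.0, 0.948, -0.318, 0.0]
contact_force: [-6.1, 0.8, 15.3]
gripper_width: 0.139
grasp_force: 100.3
```

Request:
{"api": "arm_command", "payload": {"commands": [0,0,-0.001,0,0,0,0,0,0,-0.001,0,0,0,0.2,0,0,-0.001,0,0,0,0.3,0,0,-0.001,0,0,0,0.5,0,0,-0.001,0,0,0,0.5,0,0,-0.03,0,0,0,0.5,0,0,-0.08,0,0,0,0.5,0,0,-0.13,0,0,0,0.5]}}

```text
t: 19.75
eef_pos: [0.5066, -0.0849, 0.1737]
tool_rot: [0.0, 0.948, -0.318, -0.001]
contact_force: [1.1, -0.1, -0.2]
gripper_width: 0.505
grasp_force: 0.0
```

```bash
python3 - <<'E'
from m import *
from go import go
t,s=load("top0.npz"),load("side0.npz")
print("left",plane(t,(118.6,208),.072),"far",plane(t,(135,193.7),.072))
g=cv2.GaussianBlur(s["img"],(3,3),.8).mean(2)
C=np.array([.5597,.3625,.072]);print([proj(s,C+d).round(1).tolist() for d in np.array([[0,0,0],[.043,0,0],[-.043,0,0],[0,-.043,0],[0,.043,0],[0,.043,-.072]])])
x,y=proj(s,C).round().astype(int);print(x,y,g[y,x-30:x+30].astype(int).tolist(),g[y-30:y+50,x].astype(int).tolist())
go(.4722,.3717,.2,174); go(.4722,.3717,.2,-6)
E
```

```text
left [0.56760967 0.39848534 0.072     ] far [0.60037426 0.36182354 0.072     ]
[[250.7, 376.1], [231.6, 373.6], [269.9, 378.5], [255.1, 360.4], [246.0, 392.5], [248.6, 411.3]]
251 376 [168, 169, 169, 169, 168, 168, 169, 169, 169, 165, 152, 120, 82, 69, 70, 69, 68, 69, 69, 69, 69, 68, 68, 67, 66, 63, 61, 60, 61, 62, 61, 62, 62, 62, 63, 62, 61, 61, 61, 62, 62, 60, 60, 59, 59, 58, 66, 89, 116, 139, 155, 157, 151, 141, 137, 141, 148, 153, 156, 158] [169, 169, 169, 169, 169, 169, 169, 169, 169, 169, 168, 168, 168, 166, 152, 117, 77, 62, 61, 61, 62, 62, 62, 62, 62, 61, 62, 63, 62, 61, 61, 61, 65, 80, 107, 134, 148, 151, 151, 151, 150, 149, 148, 148, 147, 140, 112, 75, 61, 61, 61, 60, 59, 60, 60, 60, 60, 61, 60, 59, 60, 59, 60, 70, 94, 131, 160, 167, 167, 166, 166, 165, 165, 165, 165, 164, 164, 163, 163, 163]
t 19.75 tcp [ 0.5066 -0.0849  0.1737] yaw -37.1 q7 -2.22 w 0.505 F [ 1.1 -0.1 -0.2] shift [-0.303  -0.3433 -0.0261] rot [ 1.7000e-01 -4.0000e-02  1.4888e+02]
t 19.75 tcp [ 0.5066 -0.0849  0.1737] yaw -37.1 q7 -2.22 w 0.505 F [ 1.1 -0.1 -0.2] shift [-0.303  -0.3433 -0.0261] rot [ 3.000e-02  1.200e-01 -3.112e+01]
```

Small pan axis from both views is about (0.558,0.360), handle at 173°. Moving there, turning the long way round to stay inside joint 7's range.

Request:
{"api": "arm_command", "payload": {"commands": [-0.303,-0.343,-0.026,0,0,-120,0.5,-0.303,-0.343,-0.026,0,0,-120,0.5,-0.303,-0.343,-0.026,0,0,-120,0.5,-0.303,-0.343,-0.026,0,0,-120,0.5,-0.303,-0.343,-0.026,0,0,-120,0.5,-0.303,-0.343,-0.026,0,0,-120,0.5,-0.303,-0.343,-0.026,0,0,-120,0.5,-0.303,-0.343,-0.026,0,0,-120,0.5]}}

```text
t: 20.55
eef_pos: [0.477, 0.315, 0.1957]
tool_rot: [0.0, 0.961, 0.275, 0.0]
contact_force: [1.1, 0.7, 0.8]
gripper_width: 0.5
grasp_force: 0.0
```

```bash
python3 go.py .4707 .3707 .2 173
```

```text
t 20.55 tcp [0.477  0.315  0.1957] yaw 31.9 q7 -1.9 w 0.5 F [1.1 0.7 0.8] shift [ 0.0242 -0.0506 -0.0043] rot [ 3.0000e-02  1.0000e-02 -1.4105e+02]
```

Request:
{"api": "arm_command", "payload": {"commands": [0.024,-0.051,-0.004,0,0,-141,0.5,0.024,-0.051,-0.004,0,0,-141,0.5,0.024,-0.051,-0.004,0,0,-141,0.5,0.024,-0.051,-0.004,0,0,-141,0.5,0.024,-0.051,-0.004,0,0,-141,0.5,0.024,-0.051,-0.004,0,0,-141,0.5,0.024,-0.051,-0.004,0,0,-141,0.5,0.024,-0.051,-0.004,0,0,-141,0.5]}}

```text
t: 21.35
eef_pos: [0.4711, 0.369, 0.1993]
tool_rot: [0.0, 0.638, 0.77, -0.0]
contact_force: [-0.7, 0.0, 0.0]
gripper_width: 0.499
grasp_force: 0.0
```

Request:
{"api": "arm_command", "payload": {"commands": [0,0,0,0,0,-72,0.5,0,0,0,0,0,-72,0.5,0,0,0,0,0,-72,0.5,0,0,0,0,0,-72,0.5,0,0,0,0,0,-72,0.5,0,0,0,0,0,-72,0.5,0,0,0,0,0,-72,0.5,0,0,0,0,0,-72,0.5]}}

```text
t: 22.15
eef_pos: [0.4712, 0.369, 0.1993]
tool_rot: [-0.0, 0.092, 0.996, -0.0]
contact_force: [0.5, 0.0, 0.6]
gripper_width: 0.5
grasp_force: 0.0
```

```bash
python3 - <<'E'
from m import *
from go import go
from station import *
go(.4707,.3707,.11,173)
t=read_camera("top");s=read_camera("side");np.savez("t6",**t);np.savez("s6",**s)
# nested medium: rim far edge and left/right edges vs prediction, z rim .070
C=np.array([.5785,-.139,.070])
for n,c in(("top",t),("side",s)):
    P=[proj(c,C+d).round(1).tolist() for d in np.array([[0,0,0],[.056,0,0],[-.056,0,0],[0,-.056,0],[0,.056,0]])];print(n,P)
    g=cv2.GaussianBlur(c["img"],(3,3),.8).mean(2).astype(int);x,y=np.round(P[0]).astype(int)
    print(x-40,g[y,x-40:x+40].tolist());print(y-40,g[y-40:y+40,x].tolist())
# handle of medium, predicted at 142.7 deg, z .087 : brightness across at 120 out
h=np.array([np.cos(np.radians(142.7)),np.sin(np.radians(142.7)),0]);n=np.array([-h[1],h[0],0])
g=t["img"].mean(2).astype(int)
for r in(.1,.15): 
    print(r,[int(g[tuple(np.round(proj(t,np.array([C[0],C[1],.087])+h*r+n*k/500)).astype(int)[::-1])]) for k in range(-15,16)])
print("end",[int(g[tuple(np.round(proj(t,np.array([C[0],C[1],.087])+h*(.14+k/500)).astype(int))[::-1])]) if 0 else int(g[tuple(np.round(proj(t,np.array([C[0],C[1],.087])+h*(.14+k/500))).astype(int)[::-1])]) for k in range(0,25)])
E
```

```text
t 22.15 tcp [0.4712 0.369  0.1993] yaw 169.5 q7 0.18 w 0.5 F [0.5 0.  0.6] shift [0.0008 0.0017 0.0893] rot [-0.02 -0.   -3.54]
top [[350.6, 191.6], [349.1, 169.0], [352.2, 214.6], [374.7, 190.3], [326.6, 192.8]]
311 [103, 102, 103, 103, 103, 103, 104, 104, 104, 104, 104, 104, 104, 104, 103, 104, 104, 104, 102, 103, 119, 141, 156, 164, 167, 167, 168, 168, 167, 167, 166, 165, 164, 163, 162, 162, 161, 161, 161, 162, 162, 163, 164, 164, 164, 164, 164, 163, 163, 162, 162, 162, 161, 161, 162, 163, 157, 127, 78, 50, 44, 45, 69, 114, 120, 78, 50, 44, 56, 102, 146, 166, 172, 174, 174, 170, 147, 108, 74, 58]
152 [172, 171, 170, 168, 168, 170, 172, 172, 171, 170, 172, 174, 174, 166, 127, 78, 71, 96, 103, 82, 68, 66, 66, 66, 66, 66, 66, 80, 119, 153, 164, 165, 165, 165, 165, 165, 165, 166, 165, 164, 162, 162, 161, 161, 162, 163, 164, 165, 165, 165, 163, 161, 159, 158, 158, 158, 158, 159, 160, 162, 162, 157, 139, 104, 74, 71, 78, 83, 86, 87, 87, 86, 86, 85, 84, 83, 83, 82, 81, 81]
side [[285.9, 228.5], [266.2, 226.5], [305.7, 230.5], [289.6, 215.8], [282.0, 241.8]]
246 [88, 55, 47, 48, 47, 47, 4
[... 352 characters left out ...]
 125, 125, 126, 126, 125, 125, 124, 123, 122, 120, 117, 112, 107, 104, 104, 104, 103, 103, 103, 102, 99, 97, 96, 93, 90, 88, 85, 83, 81, 78, 75, 72, 70, 69, 64, 60, 57, 53, 51, 50, 50, 49, 49, 49, 48, 47, 46, 46, 48, 55, 63, 63, 56, 52, 50, 50, 52, 52, 50, 49, 48, 48, 50, 48, 42, 34, 31, 31, 29, 25, 22]
0.1 [104, 104, 102, 103, 103, 102, 102, 102, 101, 101, 101, 101, 101, 101, 97, 99, 100, 99, 98, 98, 98, 96, 95, 96, 93, 94, 91, 92, 86, 84, 78]
0.15 [103, 102, 102, 103, 103, 103, 103, 103, 102, 101, 101, 101, 101, 100, 99, 98, 98, 99, 97, 96, 97, 97, 96, 95, 94, 93, 93, 93, 90, 91, 91]
end [99, 99, 98, 98, 98, 98, 100, 99, 99, 99, 99, 98, 97, 99, 98, 99, 99, 99, 99, 99, 100, 100, 99, 98, 98]
```

The medium pan is nested as predicted: right rim edge at column 374.5 (374.7 predicted), far edge at row 169.5 (169.0 predicted). Now the small handle.

Request:
{"api": "arm_command", "payload": {"commands": [0.001,0.002,0.03,0,0,-3.5,0.5,0.001,0.002,0.06,0,0,-3.5,0.5,0.001,0.002,0.09,0,0,-3.5,0.5,0.001,0.002,0.09,0,0,-3.5,0.5,0.001,0.002,0.09,0,0,-3.5,0.5]}}

```text
t: 22.75
eef_pos: [0.4703, 0.3715, 0.1098]
tool_rot: [-0.0, 0.065, 0.998, -0.0]
contact_force: [0.1, 0.0, 0.6]
gripper_width: 0.5
grasp_force: 0.0
```

```bash
python3 - <<'E'
from m import *
from go import go
from station import *
go(.4707,.3707,.044,173)
# side view: fingers vs handle
o=get_obs();p=np.array(o["eef_pos"]);s=read_camera("side")
u=np.array([np.cos(np.radians(173)),np.sin(np.radians(173)),0]);n=np.array([-u[1],u[0],0])
print("tip centre",proj(s,p+[0,0,.02]),"handle under",proj(s,np.array([p[0],p[1],.089])))
d=np.abs(s["img"].astype(int)-load("side0.npz")["img"]).max(2)
x,y=proj(s,np.array([p[0],p[1],.089])).round().astype(int);print(x-14,y-26);print((s["img"].mean(2)[y-26:y+12,x-14:x+15]).astype(int))
E
```

```text
t 22.75 tcp [0.4703 0.3715 0.1098] yaw 172.5 q7 0.14 w 0.5 F [0.1 0.  0.6] shift [-0.0005 -0.0008  0.0658] rot [-0.01 -0.03 -0.49]
tip centre [289.02779863 368.4050976 ] handle under [289.64626814 379.90828737]
276 354
[[ 35  48  66 ... 173 175 174]
 [ 41  53  61 ... 174 175 175]
 [ 49  63  64 ... 174 174 175]
 ...
 [100 101  98 ... 122 101  76]
 [101  95 102 ... 167 151 134]
 [101  98 100 ... 172 172 171]]
```

Request:
{"api": "arm_command", "payload": {"commands": [0,-0.001,0.025,0,0,-0.5,0.5,0,-0.001,0.05,0,0,-0.5,0.5,0,-0.001,0.066,0,0,-0.5,0.5,0,-0.001,0.066,0,0,-0.5,0.3,0,-0.001,0.066,0,0,-0.5,0,0,-0.001,0.066,0,0,-0.5,0,0,-0.001,0.066,0,0,-0.5,0,0,-0.001,0.066,0,0,-0.5,0], "force": 100}}

```text
t: 23.6
eef_pos: [0.4705, 0.3714, 0.0448]
tool_rot: [0.001, 0.06, 0.998, 0.001]
contact_force: [-1.7, 0.7, 5.3]
gripper_width: 0.138
grasp_force: 98.1
```

```bash
python3 go.py .4707 .3707 .22
```

```text
t 23.6 tcp [0.4705 0.3714 0.0448] yaw 173.1 q7 0.09 w 0.138 F [-1.7  0.7  5.3] shift [-0.0004 -0.0003 -0.1752] rot [0.1  0.06 0.  ]
```

Request:
{"api": "arm_command", "payload": {"commands": [0,0,-0.005,0,0,0,0,0,0,-0.02,0,0,0,0,0,0,-0.045,0,0,0,0,0,0,-0.075,0,0,0,0,0,0,-0.105,0,0,0,0,0,0,-0.13,0,0,0,0,0,0,-0.15,0,0,0,0,0,0,-0.155,0,0,0,0]}}

```text
t: 24.4
eef_pos: [0.4709, 0.3714, 0.2017]
tool_rot: [0.002, 0.06, 0.998, 0.001]
contact_force: [-0.5, 0.2, -2.3]
gripper_width: 0.141
grasp_force: 97.7
```

```bash
python3 - <<'E'
from m import *
from go import go
from station import *
go(.52,.16,.2,135); go(.5669,-.0519,.2,97.7)
c=read_camera("side");o=get_obs();p=np.array(o["eef_pos"]);C=p+[.0875,-.0114,0];C[2]=p[2]-.0448+.072
P=[proj(c,C+d).round(1).tolist() for d in np.array([[0,0,0],[.043,0,0],[-.043,0,0],[0,-.043,0],[0,.043,0],[0,.043,-.072]])];print(P)
g=cv2.GaussianBlur(c["img"],(3,3),.8).mean(2).astype(int);x,y=np.round(P[0]).astype(int)
print(x-35,g[y,x-35:x+35].tolist());print(y-30,g[y-30:y+55,x].tolist())
E
```

```text
t 24.4 tcp [0.4709 0.3714 0.2017] yaw 173.1 q7 0.23 w 0.141 F [-0.5  0.2 -2.3] shift [-0.074  -0.204   0.0013] rot [ 0.21  0.11 38.12]
t 24.4 tcp [0.4709 0.3714 0.2017] yaw 173.1 q7 0.23 w 0.141 F [-0.5  0.2 -2.3] shift [-0.146  -0.4087  0.001 ] rot [2.400e-01 4.000e-02 7.542e+01]
[[246.0, 329.1], [225.4, 326.6], [266.7, 331.5], [250.9, 313.3], [240.8, 345.6], [243.8, 367.7]]
211 [173, 173, 173, 172, 171, 172, 174, 175, 175, 174, 174, 172, 166, 152, 123, 87, 75, 75, 74, 74, 74, 74, 73, 72, 71, 71, 71, 70, 68, 65, 65, 65, 64, 65, 67, 67, 66, 66, 66, 66, 65, 65, 64, 64, 65, 65, 63, 62, 62, 62, 62, 61, 63, 70, 77, 83, 87, 86, 77, 57, 39, 32, 35, 45, 52, 57, 64, 67, 61, 55]
299 [101, 38, 14, 21, 49, 102, 141, 152, 152, 151, 151, 151, 152, 148, 134, 107, 81, 68, 65, 66, 66, 67, 66, 66, 66, 64, 63, 64, 64, 66, 67, 66, 65, 64, 64, 65, 71, 80, 88, 92, 92, 91, 91, 90, 89, 87, 86, 79, 68, 64, 63, 62, 63, 64, 64, 64, 65, 63, 61, 63, 65, 64, 63, 63, 63, 64, 64, 68, 82, 96, 101, 102, 102, 102, 102, 103, 103, 103, 103, 103, 103, 103, 103, 103, 103]
```

The held pan sits where predicted, within 0.5 px, and level. Carrying it over with the turn.

Request:
{"api": "arm_command", "payload": {"commands": [-0.003,-0.008,0,0,0,1.5,0,-0.01,-0.028,0,0,0,5,0,-0.019,-0.053,0,0,0,10,0,-0.029,-0.08,0,0,0,15,0,-0.039,-0.108,0,0,0,20,0,-0.049,-0.136,0,0,0,25,0,-0.059,-0.164,0,0,0,30,0,-0.069,-0.192,0,0,0,35,0]}}

```text
t: 25.25
eef_pos: [0.5151, 0.1689, 0.197]
tool_rot: [-0.001, 0.36, 0.933, -0.001]
contact_force: [0.3, 0.5, -2.0]
gripper_width: 0.144
grasp_force: 97.7
```

```bash
python3 go.py .5669 -.0519 .2 97.7
```

```text
t 25.25 tcp [0.5151 0.1689 0.197 ] yaw 137.8 q7 0.05 w 0.144 F [ 0.3  0.5 -2. ] shift [-0.1866 -0.1288 -0.0029] rot [-1.600e-01 -1.000e-02  4.012e+01]
```

Request:
{"api": "arm_command", "payload": {"commands": [-0.023,-0.016,0,0,0,5,0,-0.046,-0.032,0,0,0,10,0,-0.069,-0.048,0,0,0,15,0,-0.092,-0.064,0,0,0,20,0,-0.115,-0.08,0,0,0,25,0,-0.138,-0.096,0,0,0,30,0,-0.158,-0.11,0,0,0,34,0,-0.172,-0.12,0,0,0,37,0]}}

```text
t: 26.05
eef_pos: [0.5641, -0.0356, 0.1981]
tool_rot: [-0.0, 0.638, 0.77, -0.0]
contact_force: [-0.8, 0.2, -1.9]
gripper_width: 0.141
grasp_force: 97.7
```

Request:
{"api": "arm_command", "payload": {"commands": [0,0,0,0,0,2,0,0,0,0,0,0,3,0,0,0,0,0,0,3,0]}}

```text
t: 26.35
eef_pos: [0.5638, -0.032, 0.1985]
tool_rot: [-0.0, 0.655, 0.756, 0.0]
contact_force: [-0.2, -0.5, -1.8]
gripper_width: 0.14
grasp_force: 97.7
```

```bash
python3 go.py .5669 -.0519 .11 97.7
```

```text
t 26.35 tcp [ 0.5638 -0.032   0.1985] yaw 98.2 q7 -0.19 w 0.14 F [-0.2 -0.5 -1.8] shift [-0.0202  0.0002  0.0885] rot [ 0.   -0.03  0.46]
```

Request:
{"api": "arm_command", "payload": {"commands": [-0.01,0,0.01,0,0,0.4,0,-0.018,0,0.03,0,0,0.4,0,-0.02,0,0.05,0,0,0.4,0,-0.02,0,0.05,0,0,0.4,0,-0.02,0,0.05,0,0,0.4,0]}}

```text
t: 26.85
eef_pos: [0.5664, -0.0523, 0.1482]
tool_rot: [-0.001, 0.658, 0.753, -0.0]
contact_force: [1.2, -0.0, -1.6]
gripper_width: 0.139
grasp_force: 97.8
```

```bash
python3 - <<'E'
from m import *
from go import go
from station import *
go(.5669,-.0519,.06,97.7)
c=read_camera("side");np.savez("s7",**c);o=get_obs();p=np.array(o["eef_pos"]);a=np.radians(97.7);C=p-.0882*np.array([np.cos(a),np.sin(a),0]);C[2]=p[2]-.0448+.072
P=[proj(c,C+d).round(1).tolist() for d in np.array([[0,0,0],[.043,0,0],[-.043,0,0],[0,-.043,0],[0,.043,0]])];print(C,P)
g=cv2.GaussianBlur(c["img"],(3,3),.8).mean(2).astype(int);x,y=np.round(P[0]).astype(int)
print(x-35,g[y,x-35:x+35].tolist());print(y-30,g[y-30:y+30,x].tolist())
M=np.array([.5787,-.1393,.07]);print("medium",[proj(c,M+d).round(1).tolist() for d in np.array([[0,0,0],[.056,0,0],[-.056,0,0]])])
x,y=proj(c,M).round().astype(int)
for r in(y,y+4):print(r,x-40,g[r,x-40:x+45].tolist())
E
```

```text
t 26.85 tcp [ 0.5664 -0.0523  0.1482] yaw 97.8 q7 -0.2 w 0.139 F [ 1.2 -0.  -1.6] shift [0.0003 0.0006 0.0882] rot [-0.05 -0.03  0.06]
[ 0.57885611 -0.13950622  0.17620488] [[284.4, 198.3], [268.6, 196.8], [300.2, 199.8], [287.4, 188.7], [281.2, 208.3]]
249 [173, 172, 172, 172, 172, 173, 167, 140, 87, 37, 16, 11, 14, 21, 26, 24, 22, 29, 60, 103, 122, 100, 59, 30, 18, 17, 15, 12, 12, 12, 14, 13, 12, 13, 13, 14, 16, 14, 14, 14, 14, 13, 21, 38, 52, 57, 56, 45, 32, 29, 30, 24, 14, 12, 15, 24, 56, 110, 153, 171, 174, 173, 172, 172, 171, 170, 171, 172, 172, 171]
168 [18, 24, 46, 65, 65, 49, 30, 22, 20, 15, 14, 15, 14, 16, 15, 16, 17, 15, 13, 11, 13, 14, 15, 16, 16, 16, 16, 18, 17, 16, 14, 12, 15, 25, 38, 45, 49, 49, 50, 54, 64, 72, 72, 70, 70, 72, 72, 71, 73, 74, 76, 78, 76, 74, 72, 71, 73, 73, 74, 81]
medium [[285.8, 228.4], [266.2, 226.4], [305.6, 230.4]]
228 246 [172, 173, 173, 173, 172, 171, 171, 172, 172, 172, 173, 174, 174, 174, 171, 157, 125, 92, 76, 76, 79, 74, 62, 58, 60, 60, 60, 63, 67, 69, 69, 69, 73, 91, 112, 124, 132, 126, 96, 68, 61, 62, 61, 62, 63, 64, 62, 60, 60, 60, 60, 61, 60, 60, 60, 59, 58, 59, 72, 96, 97, 72, 69, 99, 134, 152, 151, 139, 127, 119, 109, 104, 112, 119, 120, 120, 120, 121, 121, 120, 120, 122, 123, 123, 122]
232 246 [172, 172, 171, 170, 170, 171, 172, 172, 172, 173, 174, 175, 174, 172, 163, 132, 87, 62, 61, 69, 74, 72, 64, 59, 58, 60, 62, 62, 66, 71, 72, 70, 70, 73, 79, 82, 84, 82, 76, 71, 70, 73, 73, 72, 70, 69, 67, 66, 64, 63, 62, 60, 60, 59, 59, 60, 62, 77, 103, 105, 79, 63, 68, 89, 108, 109, 98, 90, 97, 120, 146, 160, 163, 163, 163, 162, 163, 162, 162, 162, 163, 163, 163, 162, 163]
```

Everything is consistent: medium's right rim is at 305.5 (305.6 predicted), and the small pan's axis is within 1 mm of it. Lowering.

Request:
{"api": "arm_command", "payload": {"commands": [0,0,0.015,0,0,0,0,0,0,0.035,0,0,0,0,0,0,0.055,0,0,0,0,0,0,0.07,0,0,0,0,0,0,0.08,0,0,0,0,0,0,0.086,0,0,0,0,0,0,0.09,0,0,0,0,0,0,0.09,0,0,0,0]}}

```text
t: 27.7
eef_pos: [0.5668, -0.0524, 0.0585]
tool_rot: [0.0, 0.658, 0.753, 0.0]
contact_force: [-0.4, 0.8, -1.4]
gripper_width: 0.14
grasp_force: 97.7
```

Request:
{"api": "arm_command", "payload": {"commands": [0,0,0.001,0,0,0,0,0,0,0.002,0,0,0,0,0,0,0.003,0,0,0,0,0,0,0.003,0,0,0,0]}}

```text
t: 28.1
eef_pos: [0.5667, -0.0525, 0.0556]
tool_rot: [0.0, 0.658, 0.753, 0.0]
contact_force: [-0.3, 0.5, -2.1]
gripper_width: 0.138
grasp_force: 97.7
```

Request:
{"api": "arm_command", "payload": {"commands": [0,0,0.001,0,0,0,0,0,0,0.002,0,0,0,0,0,0,0.002,0,0,0,0]}}

```text
t: 28.4
eef_pos: [0.5667, -0.0525, 0.0535]
tool_rot: [0.0, 0.658, 0.753, 0.0]
contact_force: [0.4, 0.5, -0.7]
gripper_width: 0.139
grasp_force: 97.9
```

Request:
{"api": "arm_command", "payload": {"commands": [0,0,0.001,0,0,0,0,0,0,0.002,0,0,0,0,0,0,0.002,0,0,0,0]}}

```text
t: 28.7
eef_pos: [0.567, -0.0516, 0.0525]
tool_rot: [0.0, 0.658, 0.753, 0.0]
contact_force: [-2.2, 1.8, 7.6]
gripper_width: 0.138
grasp_force: 99.2
```

Contact at the predicted height. Releasing and retreating.

Request:
{"api": "arm_command", "payload": {"commands": [0,0,-0.0005,0,0,0,0,0,0,-0.0005,0,0,0,0.2,0,0,-0.0005,0,0,0,0.3,0,0,-0.0005,0,0,0,0.5,0,0,-0.0005,0,0,0,0.5,0,0,-0.03,0,0,0,0.5,0,0,-0.08,0,0,0,0.5,0,0,-0.13,0,0,0,0.5]}}

```text
t: 29.5
eef_pos: [0.5658, -0.0524, 0.1823]
tool_rot: [-0.001, 0.658, 0.753, -0.0]
contact_force: [1.4, -0.2, -0.2]
gripper_width: 0.498
grasp_force: 0.0
```

```bash
python3 go.py .40 .40 .28
```

```text
t 29.5 tcp [ 0.5658 -0.0524  0.1823] yaw 97.7 q7 -0.17 w 0.498 F [ 1.4 -0.2 -0.2] shift [ 0.4707 -0.1035 -0.097 ] rot [-0.12 -0.06  0.  ]
```

Request:
{"api": "arm_command", "payload": {"commands": [0,0,-0.05,0,0,0,0.5,0.47,-0.1,-0.1,0,0,0,0.5,0.47,-0.1,-0.1,0,0,0,0.5,0.47,-0.1,-0.1,0,0,0,0.5,0.47,-0.1,-0.1,0,0,0,0.5,0.47,-0.1,-0.1,0,0,0,0.5,0.47,-0.1,-0.1,0,0,0,0.5,0.47,-0.1,-0.1,0,0,0,0.5]}}

```text
t: 30.3
eef_pos: [0.4481, 0.2767, 0.2681]
tool_rot: [0.0, 0.658, 0.753, 0.0]
contact_force: [1.0, -0.6, -0.3]
gripper_width: 0.504
grasp_force: 0.0
```

Request:
{"api": "arm_command", "payload": {"commands": [0.12,-0.03,0,0,0,0,0.5,0.12,-0.03,0,0,0,0,0.5,0.12,-0.03,0,0,0,0,0.5,0.12,-0.03,0,0,0,0,0.5,0.12,-0.03,0,0,0,0,0.5]}}

```text
t: 30.8
eef_pos: [0.403, 0.39, 0.2674]
tool_rot: [0.0, 0.657, 0.754, -0.0]
contact_force: [1.1, -0.2, -0.5]
gripper_width: 0.501
grasp_force: 0.0
```

```bash
python3 - <<'E'
from m import *
from station import *
print(get_obs()["eef_pos"],get_obs()["t"])
t=read_camera("top");s=read_camera("side")
A=np.array([.5787,-.139,0])
for n,c in(("top",t),("side",s)):
    g=cv2.GaussianBlur(c["img"],(3,3),.6).mean(2)
    for nm,z,r in(("L",.06,.07),("M",.07,.056),("S",.08,.043)):
        cx=np.array([.5765,-.139,0]) if nm=="L" else A
        print(n,nm,"pred c,+x,-x,-y,+y",[proj(c,cx+[0,0,z]+np.array(d)*r).round(1).tolist() for d in([0,0,0],[1,0,0],[-1,0,0],[0,-1,0],[0,1,0])])
    x,y=proj(c,A+[0,0,.07]).round().astype(int)
    print(x-36,y,g[y,x-36:x+37].astype(int).tolist());print(x,y-30,g[y-30:y+45,x].astype(int).tolist())
# handle directions: dark/light profile round a circle at 130 mm, at bar-top heights
g=t["img"].mean(2)
for nm,z in(("M",.087),("S",.097)):
    v=[]
    for a in range(80,160,1):
        P=A+[.13*np.cos(np.radians(a)),.13*np.sin(np.radians(a)),z];q=proj(t,P);v.append(int(cv2.getRectSubPix(g.astype(np.float32),(1,1),tuple(map(float,q)))[0,0]))
    print(nm,"80..159deg",v)
E
```

```text
[0.40300095 0.38999886 0.26741783] 30.8
top L pred c,+x,-x,-y,+y [[350.5, 193.8], [348.5, 165.8], [352.5, 222.5], [380.3, 192.2], [320.7, 195.4]]
top M pred c,+x,-x,-y,+y [[350.6, 191.5], [349.0, 168.9], [352.2, 214.6], [374.6, 190.2], [326.6, 192.8]]
top S pred c,+x,-x,-y,+y [[350.8, 190.1], [349.6, 172.6], [352.1, 207.9], [369.4, 189.1], [332.2, 191.0]]
315 191 [165, 162, 155, 148, 144, 128, 111, 111, 116, 116, 114, 111, 111, 116, 118, 117, 116, 113, 106, 108, 96, 68, 93, 135, 157, 157, 155, 156, 157, 157, 158, 157, 156, 155, 156, 155, 154, 151, 152, 154, 156, 157, 156, 154, 153, 156, 158, 154, 123, 69, 47, 43, 41, 47, 81, 100, 75, 47, 61, 112, 116, 61, 42, 41, 49, 104, 145, 156, 165, 167, 167, 151, 108]
351 161 [163, 165, 167, 167, 160, 124, 69, 66, 94, 102, 75, 77, 117, 116, 70, 60, 61, 62, 62, 62, 61, 61, 67, 110, 146, 153, 153, 152, 152, 153, 154, 153, 154, 154, 154, 154, 156, 156, 156, 156, 156, 156, 156, 156, 155, 153, 146, 115, 68, 60, 60, 64, 83, 108, 98, 63, 57, 58, 66, 114, 121, 74, 61, 61, 58, 59, 88, 124, 148, 160, 162, 164, 165, 164, 165]
side L pred c,+x,-x,-y,+y [[28
[... 1053 characters left out ...]
 143, 104, 73, 74, 100, 113, 88, 57, 59, 75, 109, 138, 158, 165, 165, 164, 164, 164, 163, 161, 160, 161, 160, 161, 162, 163, 149, 127, 114, 105, 93, 100, 131, 159, 167, 164, 163, 165, 159, 119, 84, 91, 123, 149, 160, 165, 149, 117, 135, 164, 169, 170, 170, 169, 169, 168, 167, 167, 166, 166, 167]
S 80..159deg [164, 163, 164, 167, 166, 166, 165, 165, 167, 169, 169, 167, 165, 163, 151, 127, 117, 138, 155, 164, 161, 123, 82, 70, 91, 112, 108, 81, 59, 52, 80, 117, 143, 156, 164, 165, 164, 163, 164, 161, 160, 160, 160, 160, 161, 163, 156, 139, 120, 107, 92, 121, 151, 168, 165, 164, 164, 166, 157, 114, 85, 98, 131, 152, 162, 162, 135, 117, 144, 165, 167, 169, 169, 170, 169, 169, 169, 169, 167, 168]
```

Rims and handles all match the prediction: rims within about 1 px, handles at roughly −172°, 143° and 98°. The gripper is clear.

```bash
python3 -c "from station import hand_in;print(hand_in())"
```

```text
the job is handed in; nothing more can be done
None
```

The job is handed in: the lid is knob up in the dish, the medium pan is in the large pan and the small pan in the medium, and the handles fan about 45° apart towards the pastry ring; my final camera check agreed, but no pass/fail verdict came back.

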